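Clamp down the canner lid evenly

TASK

Close the pressure canner by tightening its four wing knobs clockwise in star order, always a knob and then the one opposite, a little at a time in two rounds: first bring all four lightly snug, then all four firm, so that the lid goes down evenly onto its gasket without tipping. Do not overtighten any knob, leave the jar, tin and spoon around it alone, and let go at the end.

Things in the scene. Friction and masses are not known exactly. Their poses are not given: they have to be found in the camera images.
- canner: shallow round aluminium canner, 146 mm across and 40 mm high, fixed to the worktop, with a low black loop handle on each y side and four clamp arms (tops 73 mm high) over the lid. Origin: centre of its underside, on the worktop, z up. Knobs 0, 1, 2, 3 stand 66 mm from its centre, 45, 135, 225, 315 degrees from its x axis towards y.
- lid: round aluminium lid, 154 mm across, lying loose on the canner's springy rubber gasket under the clamp arms. Origin: centre of the underside of its 7 mm thick rim, 44 mm above the worktop at the start; z up. It goes down 1 to 2 mm as the knobs are tightened, and stays level if they are tightened evenly.
- knob0: black wing knob, across from knob 2. Origin: on its upright turning axis, at the underside of its round hub (27 mm wide, 6 mm high), 74 mm above the worktop, just over the clamp arm. On the hub stands the wing to grip from above: a flat bar 42 mm long (knob's x axis), 12 mm thick (y), from 6 to 31 mm above the origin. z up. The knob turns but stays at its height. Grip it with 40 N or more.
- knob1: alike, across from knob 3. Turned clockwise from above, a knob drives a springy rubber foot out below it, 8 mm per rad, onto the lid's rim. The feet start 1 to 6 mm clear of the lid and are worn unequally (up to 2 mm either way, unseen), so where one meets the lid must be felt in the turning torque.
- knob2: alike, across from knob 0. Each screw, all alike, takes 0.21 N m to turn while its foot is free, and so stays where it is left. Once the foot bears, each N of clamp force adds 0.008 N m that pushes the knob back (anticlockwise). With the tool standing still the screw may bear 0.21 N m either way: compare with readings taken after like turns while the foot was free.
- knob3: alike, across from knob 1. From where a foot meets the lid its clamp force grows by about 27 N per rad. Lightly snug: about 6 or 7 N, 0.25 rad past the touch. Firm: about 18 N, 0.65 rad past it. Over 30 N is overtight. Tightening the others takes 1 to 3 N off. One knob made firm while the others are loose tips the lid.
- jam_jar: jam jar with a lid, 65 mm across, 86 mm high, bystander; origin at its foot
- tin: low food tin, 75 mm across, 58 mm high, bystander; origin at its foot
- teaspoon: steel teaspoon 130 mm long, bystander lying on the robot's side of the canner; origin under its middle

How it is judged:
By the outcome, as a careful person would: the job done as asked, in the order asked, and still so for the second after the job is handed in, with the robot touching nothing.
It also fails if it takes over 72 s, if anything falls off the work surface, if the arm or the gripper's body presses on something with over 40 N, if the wrist force passes 120 N, or if a joint passes its speed limit or range.

ROBOT

A 6-joint arm with a two-finger parallel gripper is mounted at the origin on a cart in front of the work surface, level with it; the furniture and walls round the work are solid. World frame = base frame: x ahead of the robot, y to its left, z up, the work surface at z = 0. Lengths are in m, angles in degrees, forces in N, time in s.
With the tool pointing down it reaches from about 0.25 to 0.725 m from the base axis. Payload 9.7 kg.
Tool frame: the origin (TCP) lies midway between the tips of the shut fingers; the grasp point (between the pads) lies 19 mm behind it; z points along the fingers, y is the line along which they close (so a half turn about z gives the same grasp; the last joint's range is limited). The gripper opens to 85 mm and grips with 20 to 120 N. Pads are 22 mm wide; open, the fingers measure 114 mm over their backs; the gripper's body (76 mm by 85 mm) begins 54 mm behind the grasp point. The pads swing forward as they close: fully open they stand 13 mm farther back than shut.
Start: joints at [-73.396, 4.979, 10.078, 95.1, 0, 90], TCP at [0.157, -0.527, 0.195] pointing down, gripper open.
Joint ranges: [-179.16, 179.16], [-48.56, 103.87], [-65.8, 70.77], [-126.05, 130.52], [-82.76, 87.17], [-180, 180]. Speed limits (degrees/s): [127.2, 127.2, 147.25, 180, 180, 180].

INTERFACE

Orientations are given as [roll, pitch, yaw] about the fixed x, y, z axes, in that order (R = Rz(yaw) Ry(pitch) Rx(roll)).
In Python, from workcell import * gives the robot as it stands.
- The arm moves only by the tool servo_tool, never from a script. Its argument "moves" is a list of rows, each a list of 4 numbers: the shift along the world's x, y, z in cm, then the turn about the world's z in rad. A call has 1 to 20 rows; each row is the pose to reach, as a shift and turn from the pose commanded when the call began; what a row does not reach only later rows make up. A row lasts 1/12 s, in which the tool goes at most 41.7 mm and 7.16 degrees, less where a joint would pass 70% of its speed; a pose out of reach is approached as far as the arm can. A call with a gripper value outside its range is refused whole. "claw" is the closure, from 0 (fully open) to 1 (shut), set as the call begins (left out, the last holds). The fingers move at their own pace and stop on an object; "force" is the grip in N (left out, the last holds). Time passes only in rows, so rows that repeat a pose let the fingers close. It gives the time, the measured TCP pose, the force, the opening and the grip force at its end, in the units of the state.
- get_obs(): the state, without advancing time (a new reading comes with each control period).
- camera(name): name is "scene" or "side" or "wrist"; returns the picture (420x560x3 uint8, red, green, blue); there is no depth.
- get_calibration(name): a dict with "fx", "fy", "cx", "cy" (pixels), "rvec" (rotation vector, rad) and "tvec" (3), from world to camera coordinates, as OpenCV has them; the wrist camera has in their place "tool_from_camera" (4x4, takes a point from camera to tool coordinates, whose origin is the TCP and whose axes are the flange's). Camera axes: x right, y down, z forward; pixel columns grow to the right and rows downward; lengths in m; the calibration is good to about 2 mm. The wrist camera is an equidistant fisheye: a pixel r from the principal point sees the ray r / f radians off the axis. A picture is of the moment at which its call begins: read the wrist's pose just before it. get_calibration takes no time and is no camera call.
- job_done(): hands the job in; it is judged then, once.
The state is a dict: "time": time; "q": joint angles; "qd": joint speeds; "joint_efforts": joint torques, N m; "ee_pos": TCP position; "tcp_rot": TCP orientation; "wrist_force": force on the tool from outside, world axes, zero at the start; "torque": the same for the moment, N m; "opening": finger opening in m; "grasp_force": force on a finger pad.
Only numpy, scipy, OpenCV 4.12 (cv2) and the standard library are available. Lean on these libraries where they do the work, as an engineer would, in place of code of your own. Each camera call takes 0.05 s, during which the arm holds its last target. There are 200 camera calls.

## Working session

There is one attempt and no reset: what is moved stays moved. The work goes in short steps, Python scripts to look and compute and a tool call to move; the robot and the scene stay as the last step left them, time stands still between calls to the robot, and variables do not carry over. Pictures are saved under pics/ and viewed, at most 10 in all, crops included, and the job is handed in when it is done.

Besides the shell and the picture viewer there is one more tool, called after "Request:" as name([rows], argument=value, ...), one row to a line, values as JSON. servo_tool: Moves the arm, as the interface text tells. Its arguments: {"type":"object","properties":{"moves":{"type":"array","items":{"type":"array","items":{"type":"number"}}},"claw":{"type":"number"},"force":{"type":"number"}},"required":["moves"]}

```bash
mkdir -p pics; python3 - <<'E'
from workcell import *
import cv2
for n in ("scene","side"):
    cv2.imwrite(f"pics/{n}0.png",camera(n)[:,:,::-1])
    print(n,get_calibration(n))
print(get_calibration("wrist"));print(get_obs())
E
```

```text
scene {'fx': 384.59632097311317, 'fy': 384.59632097311317, 'cx': 278.9561325146312, 'cy': 207.25229916596402, 'rvec': array([ 0.72040282, -2.51897989,  1.25433641]), 'tvec': array([0.4473887 , 0.17929698, 0.7322892 ])}
side {'fx': 401.5457423580567, 'fy': 401.5457423580567, 'cx': 279.041681427181, 'cy': 210.20688233885292, 'rvec': array([ 0.50540021, -2.3762139 ,  1.59838445]), 'tvec': array([0.45291054, 0.13376722, 0.80301193])}
{'fx': 325.19226210127806, 'fy': 325.19226210127806, 'cx': 277.7363179578072, 'cy': 213.5992097068135, 'tool_from_camera': array([[-7.90730930e-04, -9.58869745e-01, -2.83845357e-01,
         7.20420713e-02],
       [ 9.99999319e-01, -5.14689097e-04, -1.04708631e-03,
         5.26212943e-04],
       [ 8.57927275e-04, -2.83845992e-01,  9.58869499e-01,
        -1.80106130e-01],
       [ 0.00000000e+00,  0.00000000e+00,  0.00000000e+00,
         1.00000000e+00]])}
{'time': 0.1, 'q': array([-7.33953899e+01,  5.00704497e+00,  1.00405134e+01,  9.50989423e+01,
        4.60191429e-04,  9.00014488e+01]), 'qd': array([-0.02520484, -0.0122897 ,  0.07982577,  0.01238548, -0.01144373,
        0.07378635]), 'joint_efforts': array([ 7.92045539e-04, -5.21556866e+01,  4.65655768e+01,  1.59081013e-02,
        4.45883177e-05, -1.62470502e-05]), 'ee_pos': array([ 0.15710647, -0.52683932,  0.19437626]), 'tcp_rot': array([-1.79934526e+02, -4.58535520e-04,  1.66031608e+01]), 'wrist_force': array([-0.13632138, -0.08557397,  0.74582144]), 'torque': array([-0.05420576,  0.00700473,  0.03876609]), 'grasp_force': 0.0, 'opening': 0.08524299177984816}
```

View pics/scene0.png

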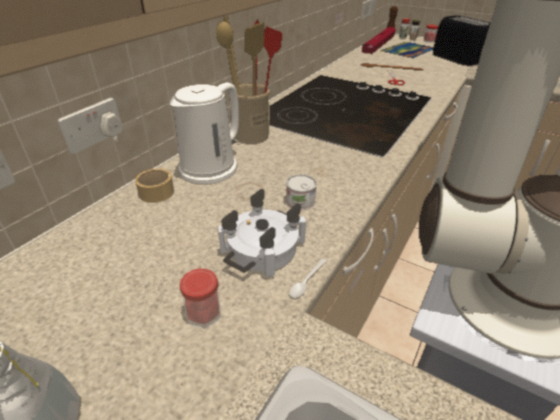

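View pics/side0.png

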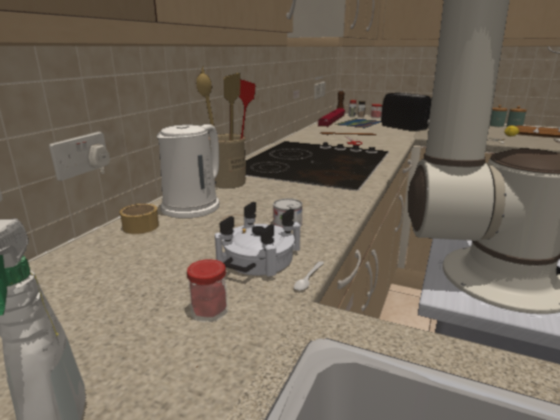

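The scene view shows the canner at about (262,235), with its wings near (230,222), (257,200), (293,215) and (267,240). The jar is at (200,295), the tin at (301,190) and the spoon at (308,279). The side view shows the same layout.

```bash
cat > h.py <<'E'
from workcell import *
import numpy as np, cv2
from scipy.spatial.transform import Rotation as R
def plane(name,uv,z):
    c=get_calibration(name);Rm=cv2.Rodrigues(c['rvec'])[0];o=-Rm.T@c['tvec']
    d=Rm.T@np.array([(uv[0]-c['cx'])/c['fx'],(uv[1]-c['cy'])/c['fy'],1]);return o+d*(z-o[2])/d[2]
def wplane(uv,z,pos,rot):
    c=get_calibration('wrist');T=c['tool_from_camera'];Rt=R.from_euler('xyz',rot,degrees=True).as_matrix()
    v=np.array([uv[0]-c['cx'],uv[1]-c['cy']]);r=np.hypot(*v);t=r/c['fx']
    d=np.r_[v/max(r,1e-9)*np.sin(t),np.cos(t)]
    o=np.array(pos)+Rt@T[:3,3];d=Rt@T[:3,:3]@d;return o+d*(z-o[2])/d[2]
def wproj(P,pos,rot):
    c=get_calibration('wrist');T=c['tool_from_camera'];Rt=R.from_euler('xyz',rot,degrees=True).as_matrix()
    p=T[:3,:3].T@(Rt.T@(np.array(P)-pos)-T[:3,3]);t=np.arctan2(np.hypot(p[0],p[1]),p[2]);n=p[:2]/np.hypot(p[0],p[1])
    return n*t*c['fx']+[c['cx'],c['cy']]
E
python3 - <<'E'
from h import *
for uv in [(230,222),(257,200),(293,215),(267,240)]: print(plane('scene',uv,.09).round(3))
for n,uv,z in [('jar',(199,282),.086),('tin',(301,184),.058),('spoon',(308,279),0)]: print(n,plane('scene',uv,z).round(3))
for uv in [(227,230),(250,215),(288,222),(267,237)]: print(plane('side',uv,.09).round(3))
a=cv2.imread('pics/scene0.png')[180:280,205:335];b=cv2.imread('pics/side0.png')[190:290,205:335]
cv2.imwrite('pics/z.png',cv2.resize(np.hstack([a,b]),None,fx=3,fy=3,interpolation=cv2.INTER_CUBIC))
E
```

```text
[0.53  0.182 0.09 ]
[0.526 0.091 0.09 ]
[0.434 0.095 0.09 ]
[0.437 0.188 0.09 ]
jar [0.48  0.334 0.086]
tin [ 0.498 -0.057  0.058]
spoon [0.359 0.158 0.   ]
[0.52  0.199 0.09 ]
[0.515 0.112 0.09 ]
[0.425 0.113 0.09 ]
[0.434 0.195 0.09 ]
```

View pics/z.png

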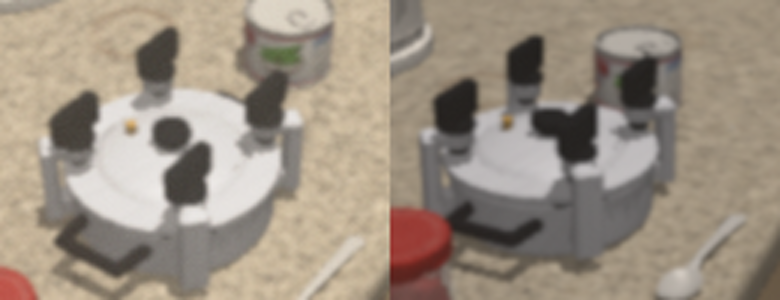

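The zoomed crops show all four wings pointing in a similar direction. The canner's centre is near (0.48, 0.145), so I'll move above it for a wrist view.

Request:
servo_tool([
  [1.8, 3.7, 0.5, 0],
  [3.6, 7.4, 1, 0],
  [5.4, 11.1, 1.5, 0],
  [7.2, 14.8, 2, 0],
  [9, 18.5, 2.5, 0],
  [10.8, 22.2, 3, 0],
  [12.6, 25.9, 3.5, 0],
  [14.4, 29.6, 4, 0],
  [16.2, 33.3, 4.5, 0],
  [18, 37, 5, 0],
  [19.8, 40.7, 5, 0],
  [21.6, 44.4, 5, 0],
  [23.4, 48.1, 5, 0],
  [25.2, 51.8, 5, 0],
  [27, 55.5, 5, 0],
  [28.8, 59.2, 5, 0],
  [30.6, 62.9, 5, 0],
  [32.3, 66.8, 5, 0],
  [32.3, 66.8, 5, 0],
  [32.3, 66.8, 5, 0],
])

```text
time: 1.77
ee_pos: [0.4802, 0.1427, 0.2436]
tcp_rot: [180.0, 0.2, 16.8]
wrist_force: [-0.6, -0.5, 1.0]
opening: 0.0853
grasp_force: 0.0
```

```bash
python3 - <<'E'
from h import *
o=get_obs();print(o['time'],o['ee_pos'],o['tcp_rot'],o['q'],o['wrist_force'],o['torque'])
im=camera('wrist')[:,:,::-1];cv2.imwrite('pics/w0.png',im)
cv2.imwrite('pics/w0b.png',cv2.resize(im,(800,600),interpolation=cv2.INTER_CUBIC))
E
```

```text
1.7667 [0.48019906 0.14265899 0.24360405] [1.79999349e+02 1.52442999e-01 1.67973476e+01] [ 1.65466361e+01 -2.17346415e-01  1.01764169e+01  1.00546202e+02
 -1.31789658e-03  1.79749289e+02] [-0.56089719 -0.47615345  1.04850076] [-0.05848427 -0.00027728  0.03743947]
```

View pics/w0b.png

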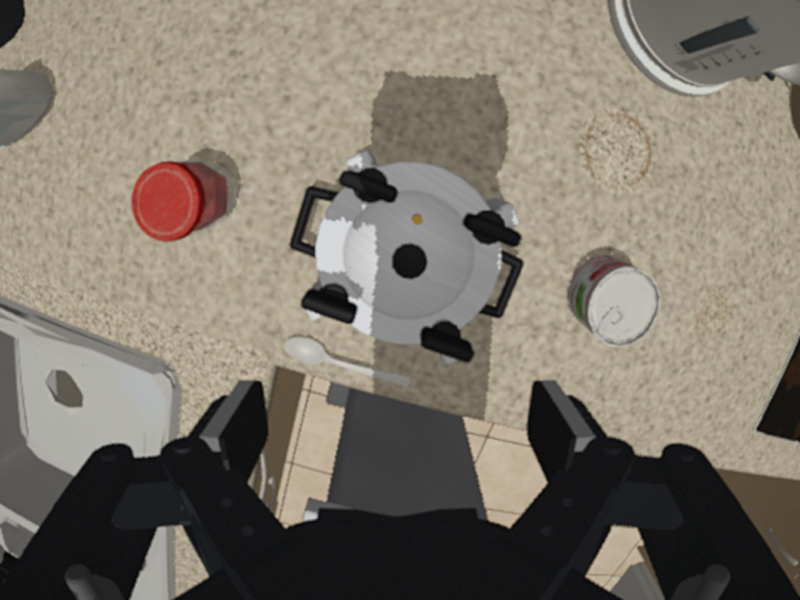

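The wrist view (800×600) shows the wings at (368,186), (491,228), (330,302) and (446,341), all roughly along world y. The lid centre is at (409,260), and the jar, tin and spoon are clear of the canner. Next I'll fit the wing models to the dark silhouette.

```bash
python3 - <<'E'
from h import *
from scipy.optimize import minimize
pos=[0.48019906,0.14265899,0.24360405];rot=[179.999349,0.152443,16.797]
im=cv2.imread('pics/w0.png');m=(im.max(2)<70).astype(np.uint8);S=4
print('lid knob top', wplane(np.array([409,260])*.7,.075,pos,rot).round(4))
big=cv2.resize(cv2.GaussianBlur(im.max(2),(0,0),.7),None,fx=S,fy=S,interpolation=cv2.INTER_CUBIC)
bm=(big<70)
a=np.linspace(0,2*np.pi,24,endpoint=False)
def sil(x,y,th):
    out=np.zeros(bm.shape,np.uint8)
    c,s=np.cos(th),np.sin(th)
    box=[(x+c*u-s*v,y+s*u+c*v,z) for u in(-.021,.021) for v in(-.006,.006) for z in(.080,.105)]
    hub=[(x+.0135*np.cos(t),y+.0135*np.sin(t),z) for t in a for z in(.074,.080)]
    for P in(box,hub):
        q=np.array([wproj(p,pos,rot) for p in P])*S+S/2-.5
        cv2.fillConvexPoly(out,cv2.convexHull(np.round(q).astype(np.int32)),1)
    return out.astype(bool)
cent=[(368,186),(491,228),(446,341),(330,302)]
for uv in cent:
    p=wplane(np.array(uv)*.7,.095,pos,rot)
    r=np.zeros(bm.shape,bool);u,v=(np.array(uv)*.7*S).astype(int);r[v-26*S:v+26*S,u-28*S:u+28*S]=1
    f=lambda w:(np.logical_xor(sil(p[0]+w[0]*.01,p[1]+w[1]*.01,w[2])&r,bm&r)).sum()
    best=min((minimize(f,[0,0,t],method='Nelder-Mead',options=dict(initial_simplex=np.array([[0,0,t],[.5,0,t],[0,.5,t],[0,0,t+.2]]))) for t in(1.3,1.6,1.9)),key=lambda b:b.fun)
    print((p[0]+best.x[0]*.01).round(4),(p[1]+best.x[1]*.01).round(4),np.degrees(best.x[2]).round(1),best.fun,(bm&r).sum())
E
```

```text
lid knob top [0.4871 0.1348 0.075 ]Traceback (most recent call last):
  File "<stdin>", line 23, in <module>
  File "<stdin>", line 23, in <genexpr>
    res = _minimize_neldermead(fun, x0, args, callback, bounds=bounds,
                               **options)
    fsim[j] = func(sim[j])
              ~~~~^^^^^^^^
    fx = function(np.copy(x), *(wrapper_args + args))
  File "<stdin>", line 22, in <lambda>
  File "<stdin>", line 15, in sil
  File "h.py", line 13, in wproj
    c=get_calibration('wrist');T=c['tool_from_camera'];Rt=R.from_euler('xyz',rot,degrees=True).as_matrix()
ValueError: time passes only in moves, steps and waits
```

```bash
sed -i "s/^def plane/WC=get_calibration('wrist')\ndef plane/; s/c=get_calibration('wrist')/c=WC/" h.py; cat > fit.py <<'E'
from h import *
from scipy.optimize import minimize
S=4;a=np.linspace(0,2*np.pi,24,endpoint=False)
def fit(im,pos,rot,guess,th0s):
    big=cv2.resize(cv2.GaussianBlur(im.max(2),(0,0),.7),None,fx=S,fy=S,interpolation=cv2.INTER_CUBIC);bm=big<70
    def sil(x,y,th):
        out=np.zeros(bm.shape,np.uint8);c,s=np.cos(th),np.sin(th)
        box=[(x+c*u-s*v,y+s*u+c*v,z) for u in(-.021,.021) for v in(-.006,.006) for z in(.080,.105)]
        hub=[(x+.0135*np.cos(t),y+.0135*np.sin(t),z) for t in a for z in(.074,.080)]
        for P in(box,hub):
            q=np.array([wproj(p,pos,rot) for p in P])*S+S/2-.5
            cv2.fillConvexPoly(out,cv2.convexHull(np.round(q).astype(np.int32)),1)
        return out.astype(bool)
    res=[]
    for g in guess:
        g=np.array(g);uv=wproj([*g,.092],pos,rot);r=np.zeros(bm.shape,bool);u,v=(uv*S).astype(int);r[v-24*S:v+24*S,u-26*S:u+26*S]=1
        f=lambda w:(np.logical_xor(sil(g[0]+w[0]*.01,g[1]+w[1]*.01,w[2])&r,bm&r)).sum()
        b=min((minimize(f,[0,0,t],method='Nelder-Mead',options=dict(initial_simplex=np.array([[0,0,t],[.5,0,t],[0,.5,t],[0,0,t+.2]]))) for t in th0s),key=lambda b:b.fun)
        res.append([*(g+b.x[:2]*.01),np.degrees(b.x[2]),b.fun/(bm&r).sum()])
    return np.array(res)
E
python3 - <<'E'
from fit import *
pos=[0.48019906,0.14265899,0.24360405];rot=[179.999349,0.152443,16.797]
g=[wplane(np.array(u)*.7,.095,pos,rot)[:2] for u in [(368,186),(491,228),(446,341),(330,302)]]
k=fit(cv2.imread('pics/w0.png'),pos,rot,g,(1.4,1.75));print(k.round(4))
print('centre',k[:,:2].mean(0).round(4),'diags',k[0,:2]-k[2,:2],k[1,:2]-k[3,:2])
for n,u,z in[('jar',(167,201),.086),('tin',(623,304),.058)]:print(n,wplane(np.array(u)*.7,z,pos,rot).round(3))
E
```

```text
[[5.33600e-01 1.79100e-01 8.44505e+01 2.19200e-01]
 [5.29700e-01 8.60000e-02 8.58748e+01 2.86400e-01]
 [4.36400e-01 9.05000e-02 8.05849e+01 2.22300e-01]
 [4.40400e-01 1.83600e-01 8.95587e+01 3.01200e-01]]
centre [0.4851 0.1348] diags [0.09717919 0.08856228] [ 0.08931123 -0.09766832]
jar [0.483 0.332 0.086]
tin [ 0.504 -0.061  0.058]
```

The fit agrees with the known geometry: the opposite knobs come out 131.5 and 132.3 mm apart. The canner's centre is (0.485, 0.135) with a yaw of about −2.6°. I'll start with knob 0 at (0.534, 0.179), wing angle 84.5°, and grip at yaw 264.5° to leave room for clockwise turning.

Request:
servo_tool([
  [1, 0.6, -1, 0.124],
  [2, 1.2, -2, 0.248],
  [3, 1.8, -3, 0.372],
  [4, 2.4, -4, 0.496],
  [5, 3, -5, 0.62],
  [5.4, 3.7, -6, 0.744],
  [5.4, 3.7, -7, 0.868],
  [5.4, 3.7, -8, 0.992],
  [5.4, 3.7, -9, 1.116],
  [5.4, 3.7, -10, 1.24],
  [5.4, 3.7, -10, 1.364],
  [5.4, 3.7, -10, 1.488],
  [5.4, 3.7, -10, 1.612],
  [5.4, 3.7, -10, 1.736],
  [5.4, 3.7, -10, 1.86],
  [5.4, 3.7, -10, 1.984],
  [5.4, 3.7, -10, 2.108],
  [5.4, 3.7, -10, 2.232],
  [5.4, 3.7, -10, 2.356],
  [5.4, 3.7, -10, 2.48],
], claw=0.5, force=60)

```text
time: 3.48
ee_pos: [0.534, 0.1761, 0.1457]
tcp_rot: [180.0, 0.0, 158.9]
wrist_force: [0.2, 0.3, -0.1]
opening: 0.0427
grasp_force: 0.0
```

Request:
servo_tool([
  [0, 0, 0, 0.124],
  [0, 0, 0, 0.248],
  [0, 0, 0, 0.372],
  [0, 0, 0, 0.496],
  [0, 0, 0, 0.62],
  [0, 0, 0, 0.744],
  [0, 0, 0, 0.868],
  [0, 0, 0, 0.992],
  [0, 0, 0, 1.116],
  [0, 0, 0, 1.24],
  [0, 0, 0, 1.364],
  [0, 0, 0, 1.488],
  [0, 0, 0, 1.612],
  [0, 0, 0, 1.736],
  [0, 0, 0, 1.84],
  [0, 0, 0, 1.84],
  [0, 0, 0, 1.84],
])

```text
time: 4.9
ee_pos: [0.5341, 0.1766, 0.1455]
tcp_rot: [-180.0, 0.0, -96.2]
wrist_force: [-1.0, 1.4, 0.9]
opening: 0.0426
grasp_force: 0.0
```

```bash
cat > o.py <<'E'
from h import *
import sys
T=[];Y=[]
for i in range(int(sys.argv[1])):
    o=get_obs();T.append(np.r_[o['wrist_force'],o['torque']]);Y.append(o['tcp_rot'][2])
    if i<int(sys.argv[1])-1: im=camera('wrist')
print(round(o['time'],2),o['ee_pos'].round(4),'yaw',np.round(Y,2),'tz',np.round([t[5] for t in T],4),'F',T[-1][:3].round(2),'q6',o['q'][5].round(1),'open',o['opening'].round(4),o['grasp_force'].round(1))
E
python3 o.py 3
```

```text
Traceback (most recent call last):
  File "o.py", line 7, in <module>
    print(round(o['time'],2),o['ee_pos'].round(4),'yaw',np.round(Y,2),'tz',np.round([t[5] for t in T],4),'F',T[-1][:3].round(2),'q6',o['q'][5].round(1),'open',o['opening'].round(4),o['grasp_force'].round(1))
                                                                                                                                                               ^^^^^^^^^^^^^^^^^^
AttributeError: 'float' object has no attribute 'round'
```

```bash
sed -i "s/o\['opening'\].round(4),o\['grasp_force'\].round(1)/round(o['opening'],4),round(o['grasp_force'],1)/" o.py; python3 o.py 1
```

```text
5.0 [0.5341 0.1771 0.1453] yaw [-96.14] tz [-0.0156] F [0.02 0.76 0.08] q6 -65.5 open 0.0428 0.0
```

Request:
servo_tool([
  [0, 0.2, -2, 0],
  [0, 0.2, -4, 0],
  [0, 0.2, -5.4, 0],
  [0, 0.2, -6.1, 0],
  [0, 0.2, -6.1, 0],
])

```text
time: 5.42
ee_pos: [0.5333, 0.1794, 0.0824]
tcp_rot: [179.9, -0.1, -96.0]
wrist_force: [-0.2, 0.0, 0.1]
opening: 0.0428
grasp_force: 0.0
```

Request:
servo_tool([
  [0, 0, 0, 0],
  [0, 0, 0, 0],
  [0, 0, 0, 0],
  [0, 0, 0, 0],
  [0, 0, 0, 0],
  [0, 0, 0, 0],
  [0, 0, 0, 0],
  [0, 0, 0, 0],
], claw=1, force=60)

```text
time: 6.08
ee_pos: [0.5342, 0.18, 0.084]
tcp_rot: [-180.0, 0.0, -95.9]
wrist_force: [-0.2, -0.2, 0.6]
opening: 0.0002
grasp_force: 0.0
```

```bash
python3 o.py 3; python3 -c "
from h import *
cv2.imwrite('pics/w1.png',camera('wrist')[:,:,::-1])"
```

```text
6.18 [0.5341 0.18   0.084 ] yaw [-95.88 -95.88 -95.88] tz [ 0.0347 -0.0015  0.0191] F [ 0.61 -0.76  0.59] q6 -65.5 open -0.0002 0.0
```

View pics/w1.png

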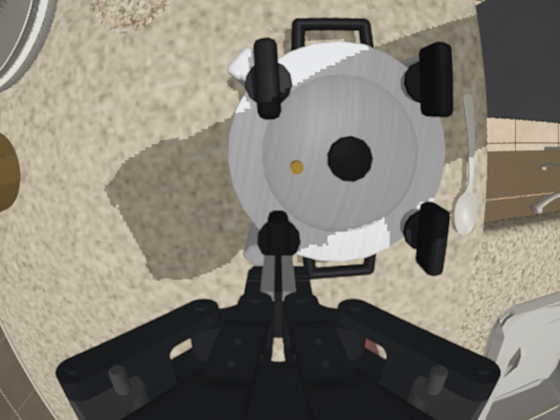

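The wrist view shows the shut fingertips at about (278,270), with knob 0's hub at (278,240) and its wing running up to (278,212). The grip missed, so I'll fit the wings again from this close view.

```bash
python3 - <<'E'
from fit import *
o=get_obs();pos,rot=o['ee_pos'],o['tcp_rot']
print(pos,rot,'TCP px',wproj(pos+1e-6,pos,rot),'grasp',wproj(pos+[0,0,.019],pos,rot))
im=cv2.imread('pics/w1.png')
for P in [(.5338,.1793),(.4406,.1835),(.4364,.0903),(.5296,.0861)]:
    print(P,wproj([*P,.08],pos,rot).round(),wproj([*P,.105],pos,rot).round())
k=fit(im,pos,rot,[(.4406,.1835),(.4364,.0903),(.5296,.0861)],(1.4,1.6));print(k.round(4))
print('lid knob',wplane((350,158),.075,pos,rot))
pos=[0.48019906,0.14265899,0.24360405];rot=[179.999349,0.152443,16.797]
im=cv2.imread('pics/w0.png')
for P in [(.5338,.1793),(.4406,.1835),(.4364,.0903),(.5296,.0861)]:
    for z in(.08,.105):
        for s in(-1,0,1):
            u=wproj([P[0],P[1]+s*.021,z],pos,rot);cv2.circle(im,tuple(np.round(u).astype(int)),1,(0,255,0) if z>.1 else (0,0,255),-1)
cv2.imwrite('pics/ov.png',cv2.resize(im[90:270,190:400],None,fx=3,fy=3,interpolation=cv2.INTER_NEAREST))
E
```

```text
[0.53418383 0.17995087 0.08398707] [-1.79999015e+02  2.31496704e-05 -9.58801504e+01] TCP px [277.82730476 244.58534161] grasp [277.84934736 257.67677084]
(0.5338, 0.1793) [278. 241.] [278. 258.]
(0.4406, 0.1835) [423. 231.] [440. 246.]
(0.4364, 0.0903) [426.  83.] [446.  79.]
(0.5296, 0.0861) [269.  83.] [267.  77.]
[[4.42000e-01 1.79600e-01 8.76684e+01 7.12000e-02]
 [4.37600e-01 8.87000e-02 8.50891e+01 3.94000e-02]
 [5.30500e-01 8.71000e-02 8.32585e+01 1.03600e-01]]
lid knob [0.4864141  0.13368796 0.075     ]
```

View pics/ov.png

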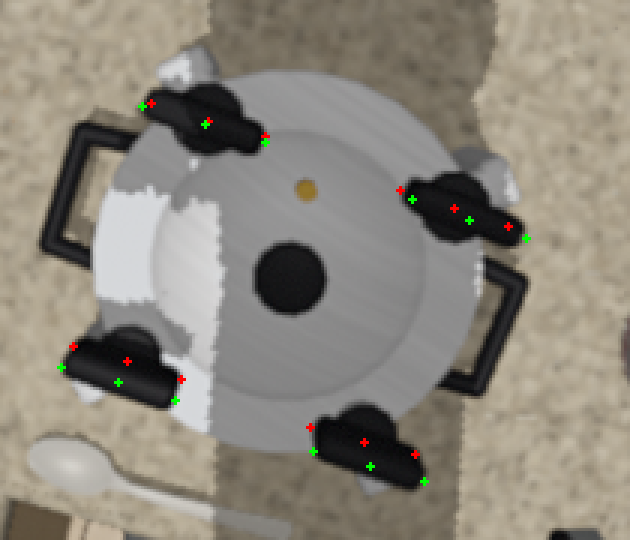

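The overlay puts knob 0 within 2 mm of where the model has it, so the finger closure needs a closer look.

```bash
python3 - <<'E'
from h import *
im=cv2.imread('pics/w1.png')[190:350,180:380]
im=np.clip(im.astype(float)*2.2,0,255).astype(np.uint8)
cv2.imwrite('pics/w1z.png',cv2.resize(im,None,fx=3.5,fy=3.5,interpolation=cv2.INTER_CUBIC))
E
```

```text
(no output)
```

View pics/w1z.png

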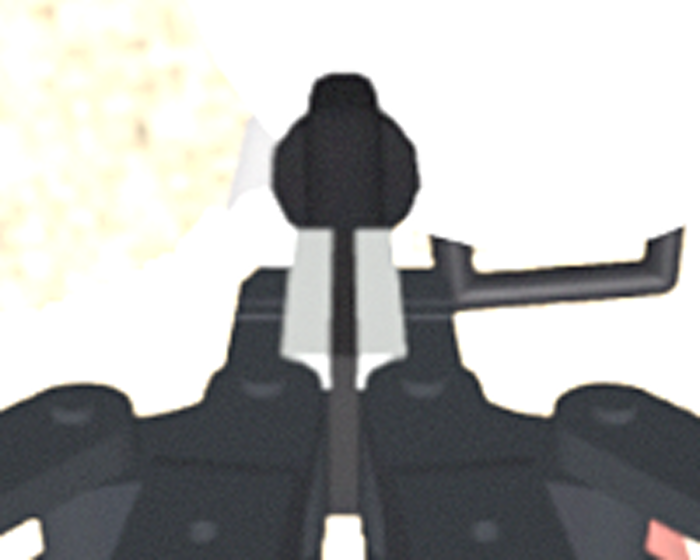

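```bash
python3 - <<'E'
from h import *
I=np.zeros(3);Z=[0,0,0]
print('open tip px by depth, tool x=+.011/0, y=.0425; seen ~ (374,267)')
for z in (0,-.013,-.02,-.03,-.04): print(z,wproj([.011,.0425,z],I,Z).round(),wproj([0,.0425,z],I,Z).round())
print('shut tip front edge; seen row 254, pad outer half-width 12px there, row 290: 17px')
for z in (0,-.01,-.02,-.03,-.04,-.05): print(z,wproj([.011,.006,z],I,Z).round(),wproj([0,.006,z],I,Z).round(),wproj([-.011,.006,z],I,Z).round())
print('wing, tool coords top z=-.021: ', [wproj([x,.006,-.021],I,Z).round() for x in(.021,0,-.021)],'bottom',wproj([.021,.006,.004],I,Z).round())
E
```

```text
open tip px by depth, tool x=+.011/0, y=.0425; seen ~ (374,267)
0 [349. 227.] [348. 244.]
-0.013 [354. 234.] [353. 253.]
-0.02 [357. 239.] [355. 258.]
-0.03 [361. 246.] [359. 265.]
-0.04 [366. 254.] [364. 274.]
shut tip front edge; seen row 254, pad outer half-width 12px there, row 290: 17px
0 [288. 227.] [288. 245.] [288. 261.]
-0.01 [289. 233.] [288. 251.] [288. 268.]
-0.02 [289. 239.] [289. 258.] [289. 276.]
-0.03 [290. 247.] [290. 266.] [289. 285.]
-0.04 [291. 255.] [290. 275.] [290. 295.]
-0.05 [291. 264.] [291. 285.] [291. 306.]
wing, tool coords top z=-.021:  [array([289., 222.]), array([289., 259.]), array([289., 293.])] bottom [288. 209.]
```

The pixel geometry says the visible fingertips sit about 40 mm higher than the TCP figure implies, so they closed above the wing. I'll reopen and lower in steps, watching the force.

Request:
servo_tool([
  [0, -0.1, 0, 0],
  [0, -0.1, 0, 0],
  [0, -0.1, 0, 0],
  [0, -0.1, -0.4, 0],
  [0, -0.1, -0.8, 0],
  [0, -0.1, -0.8, 0],
], claw=0.5)

```text
time: 6.73
ee_pos: [0.5337, 0.1788, 0.0748]
tcp_rot: [179.9, -0.0, -95.9]
wrist_force: [0.6, -0.1, 0.4]
opening: 0.0428
grasp_force: 0.0
```

Request:
servo_tool([
  [0, 0, -0.4, 0],
  [0, 0, -0.8, 0],
  [0, 0, -0.8, 0],
])

```text
time: 6.98
ee_pos: [0.5337, 0.1788, 0.0669]
tcp_rot: [179.9, -0.0, -95.9]
wrist_force: [-0.2, 0.0, -0.7]
opening: 0.0429
grasp_force: 0.0
```

```bash
python3 o.py 1; python3 - <<'E'
from h import *
im=camera('wrist')[:,:,::-1][180:350,150:410]
im=np.clip(im.astype(float)*1.8,0,255).astype(np.uint8)
cv2.imwrite('pics/w2z.png',cv2.resize(im,None,fx=3,fy=3,interpolation=cv2.INTER_CUBIC))
E
```

```text
6.98 [0.5337 0.1788 0.0669] yaw [-95.88] tz [-0.0345] F [-0.23  0.01 -0.66] q6 -65.6 open 0.0429 0.0
```

View pics/w2z.png

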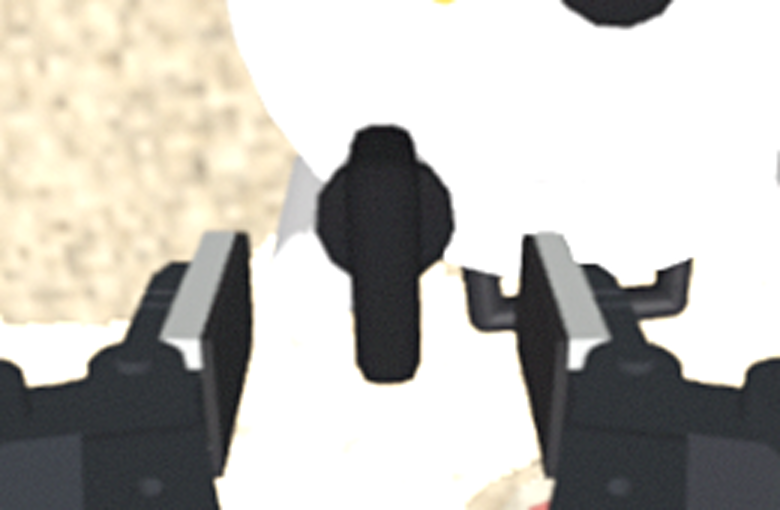

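The picture shows the open pads straddling knob 0's wing, which is centred at column 385 and runs rows 125–380. The pad tips are still just above its top, so I'll lower another 22 mm and close.

Request:
servo_tool([
  [0, 0, -0.5, 0],
  [0, 0, -1, 0],
  [0, 0, -1.5, 0],
  [0, 0, -1.9, 0],
  [0, 0, -2.1, 0],
  [0, 0, -2.1, 0],
])

```text
time: 7.53
ee_pos: [0.5338, 0.1788, 0.0462]
tcp_rot: [179.9, -0.0, -95.9]
wrist_force: [-0.8, 0.4, -0.3]
opening: 0.043
grasp_force: 0.0
```

Request:
servo_tool([
  [0, 0, 0, 0],
  [0, 0, 0, 0],
  [0, 0, 0, 0],
  [0, 0, 0, 0],
  [0, 0, 0, 0],
  [0, 0, 0, 0],
], claw=1, force=60)

```text
time: 8.03
ee_pos: [0.5338, 0.1791, 0.0475]
tcp_rot: [180.0, 0.0, -95.9]
wrist_force: [-5.7, -0.8, 6.2]
opening: 0.0105
grasp_force: 59.4
```

```bash
python3 o.py 3
```

```text
8.13 [0.5338 0.1791 0.0475] yaw [-95.88 -95.88 -95.88] tz [-0.165  -0.2052 -0.184 ] F [-5.81 -0.59  4.8 ] q6 -65.6 open 0.0109 59.4
```

Gripped at an opening of about 11 mm. I'll raise it slightly to take the load off the hub, then turn clockwise in like steps and read the torque.

Request:
servo_tool([
  [0, 0, 0.1, 0],
  [0, 0, 0.1, -0.07],
  [0, 0, 0.1, -0.14],
  [0, 0, 0.1, -0.2],
  [0, 0, 0.1, -0.2],
])

```text
time: 8.55
ee_pos: [0.5336, 0.179, 0.0475]
tcp_rot: [179.9, -0.0, -107.5]
wrist_force: [-4.5, 1.9, -2.3]
opening: 0.0107
grasp_force: 59.3
```

```bash
python3 o.py 5
```

```text
8.75 [0.5337 0.179  0.0475] yaw [-107.48 -107.28 -107.22 -107.22 -107.23] tz [-0.2462 -0.2416 -0.2091 -0.1853 -0.1886] F [-4.6   2.19 -2.68] q6 -54.2 open 0.0106 59.1
```

Request:
servo_tool([
  [0, 0, 0, -0.04],
  [0, 0, 0, -0.08],
  [0, 0, 0, -0.12],
  [0, 0, 0, -0.12],
])

```text
time: 9.08
ee_pos: [0.5336, 0.179, 0.0475]
tcp_rot: [179.9, -0.0, -114.2]
wrist_force: [-5.7, 2.7, -2.8]
opening: 0.0104
grasp_force: 59.1
```

```bash
python3 o.py 5
```

```text
9.28 [0.5336 0.179  0.0475] yaw [-114.24 -114.14 -114.12 -114.11 -114.11] tz [-0.0643 -0.1919 -0.1765 -0.1719 -0.2082] F [-4.44  2.41 -1.84] q6 -47.4 open 0.0107 59.1
```

While standing, the free reading is about −0.19 N m, because the arm springs back slightly after each turn. Clamp force will show up as a rise of 0.008 N m per N. I'll continue with like turns.

Request:
servo_tool([
  [0, 0, 0, -0.04],
  [0, 0, 0, -0.08],
  [0, 0, 0, -0.12],
  [0, 0, 0, -0.12],
  [0, 0, 0, -0.12],
])

```text
time: 9.7
ee_pos: [0.5335, 0.1791, 0.0475]
tcp_rot: [179.9, -0.0, -121.0]
wrist_force: [-5.7, 2.0, -2.0]
opening: 0.0105
grasp_force: 59.1
```

```bash
python3 o.py 4
```

```text
9.85 [0.5335 0.1791 0.0475] yaw [-120.99 -120.99 -120.98 -120.99] tz [-0.1745 -0.1749 -0.1595 -0.1951] F [-5.62  2.88 -2.57] q6 -40.5 open 0.0106 59.1
```

Request:
servo_tool([
  [0, 0, 0, -0.04],
  [0, 0, 0, -0.08],
  [0, 0, 0, -0.12],
  [0, 0, 0, -0.12],
  [0, 0, 0, -0.12],
])

```text
time: 10.27
ee_pos: [0.5335, 0.1791, 0.0475]
tcp_rot: [179.9, -0.0, -127.9]
wrist_force: [-6.5, 2.8, -2.3]
opening: 0.0112
grasp_force: 59.1
```

```bash
python3 o.py 4
```

```text
10.42 [0.5335 0.1791 0.0475] yaw [-127.87 -127.86 -127.86 -127.86] tz [-0.1327 -0.2073 -0.2203 -0.1112] F [-5.65  2.27 -2.43] q6 -33.6 open 0.0107 59.1
```

Request:
servo_tool([
  [0, 0, 0, -0.04],
  [0, 0, 0, -0.08],
  [0, 0, 0, -0.12],
  [0, 0, 0, -0.12],
  [0, 0, 0, -0.12],
])

```text
time: 10.83
ee_pos: [0.5334, 0.1791, 0.0475]
tcp_rot: [179.9, -0.1, -134.7]
wrist_force: [-5.8, 2.7, -2.0]
opening: 0.0108
grasp_force: 59.2
```

```bash
python3 o.py 6
```

```text
11.08 [0.5334 0.1791 0.0475] yaw [-134.74 -134.73 -134.72 -134.73 -134.73 -134.73] tz [-0.1055 -0.171  -0.1716 -0.1093 -0.1267 -0.1794] F [-6.33  3.06 -2.28] q6 -26.7 open 0.0106 59.2
```

Request:
servo_tool([
  [0, 0, 0, -0.04],
  [0, 0, 0, -0.04],
  [0, 0, 0, -0.04],
])

```text
time: 11.33
ee_pos: [0.5334, 0.1791, 0.0475]
tcp_rot: [179.9, -0.1, -137.0]
wrist_force: [-5.9, 2.7, -1.5]
opening: 0.0107
grasp_force: 59.2
```

```bash
python3 o.py 6
```

```text
11.58 [0.5334 0.1791 0.0476] yaw [-137.02 -137.01 -137.01 -137.01 -137.01 -137.01] tz [-0.0392 -0.0271 -0.0485 -0.0412 -0.0816 -0.1146] F [-6.36  2.16 -3.  ] q6 -24.4 open 0.011 59.2
```

Request:
servo_tool([
  [0, 0, 0, -0.02],
  [0, 0, 0, 0],
  [0, 0, 0, 0],
])

```text
time: 11.83
ee_pos: [0.5334, 0.1792, 0.0476]
tcp_rot: [179.9, -0.1, -137.0]
wrist_force: [-7.0, 2.4, -1.8]
opening: 0.0108
grasp_force: 59.2
```

```bash
python3 o.py 6
```

```text
12.08 [0.5334 0.1791 0.0476] yaw [-136.96 -137.   -137.01 -137.01 -137.01 -137.01] tz [-0.0972 -0.061  -0.0141  0.0023 -0.0572 -0.008 ] F [-5.69  3.28 -1.3 ] q6 -24.5 open 0.0104 59.2
```

Knob 0 looks snug: touch at about 0.46 rad of turn, and it now stands near 0.72. Next is knob 2, opposite.

Request:
servo_tool([
  [0, 0, 0, 0],
  [0, 0, 0, 0],
  [0, 0, 0, 0],
  [0, 0, 2, 0],
  [0, 0, 4.5, 0],
  [-1.6, -1.5, 4.5, 0.12],
  [-4, -3.7, 4.5, 0.24],
  [-6.4, -5.9, 4.5, 0.36],
  [-8.6, -8, 4.5, 0.48],
  [-9.6, -8.9, 4.5, 0.6],
  [-9.6, -8.9, 4.5, 0.735],
  [-9.6, -8.9, 4.5, 0.735],
  [-9.6, -8.9, 3, 0.735],
  [-9.6, -8.9, 1, 0.735],
  [-9.6, -8.9, 0, 0.735],
  [-9.6, -8.9, 0, 0.735],
], claw=0.5)

```text
time: 13.42
ee_pos: [0.4372, 0.0898, 0.0459]
tcp_rot: [179.8, -0.1, -95.1]
wrist_force: [-0.1, 0.7, -0.5]
opening: 0.0424
grasp_force: 0.0
```

Request:
servo_tool([
  [0, 0, 0, 0],
  [0, 0, 0, 0],
  [0, 0, 0, 0],
  [0, 0, 0, 0],
  [0, 0, 0, 0],
  [0, 0, 0, 0],
], claw=1)

```text
time: 13.92
ee_pos: [0.4369, 0.0903, 0.0492]
tcp_rot: [179.9, 0.0, -95.0]
wrist_force: [-11.5, 1.0, 8.1]
opening: 0.011
grasp_force: 59.8
```

```bash
python3 o.py 2
```

```text
13.97 [0.4369 0.0903 0.0492] yaw [-95.03 -95.02] tz [-0.0421  0.0252] F [-10.87   1.35   8.15] q6 -73.4 open 0.0107 59.8
```

Request:
servo_tool([
  [-0.1, 0, 0.1, 0],
  [-0.1, 0, 0.1, -0.04],
  [-0.1, 0, 0.1, -0.08],
  [-0.1, 0, 0.1, -0.1],
  [-0.1, 0, 0.1, -0.11],
  [-0.1, 0, 0.1, -0.115],
  [-0.1, 0, 0.1, -0.12],
])

```text
time: 14.55
ee_pos: [0.4368, 0.0903, 0.0493]
tcp_rot: [180.0, 0.0, -101.9]
wrist_force: [-4.4, 2.6, -1.1]
opening: 0.0107
grasp_force: 60.2
```

```bash
python3 o.py 5
```

```text
14.75 [0.4368 0.0903 0.0493] yaw [-101.86 -101.88 -101.86 -101.85 -101.85] tz [0.214  0.1944 0.0892 0.151  0.0945] F [-4.85  3.02 -1.2 ] q6 -66.5 open 0.0107 60.1
```

Creeping forward gives a clear moving torque of about +0.21 N m when free. I'll read at the end of each creep from now on.

Request:
servo_tool([
  [0, 0, 0, -0.03],
  [0, 0, 0, -0.06],
  [0, 0, 0, -0.08],
  [0, 0, 0, -0.09],
  [0, 0, 0, -0.1],
])

```text
time: 15.17
ee_pos: [0.4368, 0.0903, 0.0493]
tcp_rot: [180.0, 0.0, -107.6]
wrist_force: [-5.2, 2.9, -0.3]
opening: 0.0104
grasp_force: 60.2
```

```bash
python3 o.py 2
```

```text
15.22 [0.4368 0.0903 0.0493] yaw [-107.61 -107.65] tz [0.2264 0.1748] F [-5.02  3.84 -0.67] q6 -60.7 open 0.0105 60.1
```

Request:
servo_tool([
  [0, 0, 0, -0.01],
  [0, 0, 0, -0.02],
])

```text
time: 15.38
ee_pos: [0.4368, 0.0902, 0.0493]
tcp_rot: [180.0, 0.0, -108.7]
wrist_force: [-4.5, 2.5, -0.9]
opening: 0.0105
grasp_force: 60.2
```

```bash
python3 o.py 2
```

```text
15.43 [0.4368 0.0903 0.0493] yaw [-108.74 -108.79] tz [0.1795 0.1326] F [-3.71  2.9  -0.84] q6 -59.6 open 0.0106 60.1
```

Request:
servo_tool([
  [0, 0, 0, -0.01],
  [0, 0, 0, -0.02],
])

```text
time: 15.6
ee_pos: [0.4368, 0.0903, 0.0493]
tcp_rot: [180.0, 0.0, -109.9]
wrist_force: [-4.5, 2.4, -1.3]
opening: 0.0106
grasp_force: 60.2
```

```bash
python3 o.py 2
```

```text
15.65 [0.4369 0.0902 0.0493] yaw [-109.89 -109.94] tz [0.1702 0.113 ] F [-3.63  3.01 -1.13] q6 -58.4 open 0.0106 60.1
```

```bash
cat > t.py <<'E'
from workcell import *
o=get_obs();print('%.2f yaw %.2f tz %.4f'%(o['time'],o['tcp_rot'][2],o['torque'][2]),file=open('log.txt','a'))
E
echo k2 >log.txt
```

Request:
servo_tool([
  [0, 0, 0, -0.02],
  [0, 0, 0, -0.04],
])

```text
time: 15.82
ee_pos: [0.4368, 0.0903, 0.0493]
tcp_rot: [180.0, 0.0, -112.2]
wrist_force: [-5.5, 3.4, -1.0]
opening: 0.0106
grasp_force: 60.2
```

```bash
python3 t.py
```

Request:
servo_tool([
  [0, 0, 0, -0.02],
  [0, 0, 0, -0.04],
])

```text
time: 15.98
ee_pos: [0.4369, 0.0903, 0.0493]
tcp_rot: [180.0, 0.0, -114.5]
wrist_force: [-4.8, 2.0, -1.3]
opening: 0.0108
grasp_force: 60.3
```

```bash
python3 t.py
```

Request:
servo_tool([
  [0, 0, 0, -0.02],
  [0, 0, 0, -0.04],
])

```text
time: 16.15
ee_pos: [0.4368, 0.0902, 0.0493]
tcp_rot: [180.0, 0.0, -116.8]
wrist_force: [-5.0, 1.4, -0.6]
opening: 0.0106
grasp_force: 60.3
```

```bash
python3 t.py
```

Request:
servo_tool([
  [0, 0, 0, -0.02],
  [0, 0, 0, -0.04],
])

```text
time: 16.32
ee_pos: [0.4369, 0.0902, 0.0493]
tcp_rot: [180.0, 0.0, -119.1]
wrist_force: [-4.6, 3.2, -0.9]
opening: 0.0108
grasp_force: 60.3
```

```bash
python3 t.py
```

Request:
servo_tool([
  [0, 0, 0, -0.02],
  [0, 0, 0, -0.04],
])

```text
time: 16.48
ee_pos: [0.4369, 0.0902, 0.0493]
tcp_rot: [180.0, 0.0, -121.4]
wrist_force: [-5.3, 2.3, -1.1]
opening: 0.0109
grasp_force: 60.3
```

```bash
python3 t.py;cat log.txt
```

```text
k2
15.82 yaw -112.20 tz 0.2057
15.98 yaw -114.50 tz 0.2093
16.15 yaw -116.80 tz 0.2432
16.32 yaw -119.09 tz 0.2067
16.48 yaw -121.38 tz 0.2068
```

Request:
servo_tool([
  [0, 0, 0, -0.02],
  [0, 0, 0, -0.04],
])

```text
time: 16.65
ee_pos: [0.4369, 0.0902, 0.0493]
tcp_rot: [180.0, 0.0, -123.7]
wrist_force: [-5.0, 3.2, -1.2]
opening: 0.0107
grasp_force: 60.3
```

```bash
python3 t.py
```

Request:
servo_tool([
  [0, 0, 0, -0.02],
  [0, 0, 0, -0.04],
])

```text
time: 16.82
ee_pos: [0.4369, 0.0902, 0.0493]
tcp_rot: [180.0, 0.0, -126.0]
wrist_force: [-4.4, 2.9, -0.4]
opening: 0.011
grasp_force: 60.3
```

```bash
python3 t.py
```

Request:
servo_tool([
  [0, 0, 0, -0.02],
  [0, 0, 0, -0.04],
])

```text
time: 16.98
ee_pos: [0.4369, 0.0902, 0.0493]
tcp_rot: [180.0, 0.0, -128.3]
wrist_force: [-4.6, 2.7, -0.1]
opening: 0.0105
grasp_force: 60.3
```

```bash
python3 t.py
```

Request:
servo_tool([
  [0, 0, 0, -0.02],
  [0, 0, 0, -0.04],
])

```text
time: 17.15
ee_pos: [0.4369, 0.0902, 0.0493]
tcp_rot: [180.0, 0.0, -130.5]
wrist_force: [-4.6, 2.7, -0.9]
opening: 0.0105
grasp_force: 60.3
```

```bash
python3 t.py;tail -4 log.txt
```

```text
16.65 yaw -123.67 tz 0.2527
16.82 yaw -125.96 tz 0.2872
16.98 yaw -128.25 tz 0.2584
17.15 yaw -130.54 tz 0.2519
```

Request:
servo_tool([
  [0, 0, 0, -0.01],
  [0, 0, 0, -0.02],
])

```text
time: 17.32
ee_pos: [0.4369, 0.0902, 0.0493]
tcp_rot: [180.0, -0.0, -131.7]
wrist_force: [-5.5, 2.4, -0.9]
opening: 0.0107
grasp_force: 60.3
```

```bash
python3 t.py; cat > hinge.py <<'E'
import sys,re,numpy as np
from scipy.optimize import least_squares
L=open('log.txt').read().split(sys.argv[1])[1].strip().splitlines()
D=np.array([[float(l.split()[2]),float(l.split()[4])] for l in L if 'yaw' in l])
y=-np.radians(D[:,0]);f0=float(sys.argv[2]) if len(sys.argv)>2 else .211
ts=np.linspace(y[0]-.2,y[-1],300);c=[((D[:,1]-f0-.216*np.clip(y-t,0,None))**2).sum() for t in ts];c=np.array(c)
w=np.exp(-(c-c.min())/2/.02**2);w/=w.sum();m=(w*ts).sum();s=((w*(ts-m)**2).sum())**.5
print(D[-1],'touch yaw %.2f +- %.3f rad; past touch %.3f rad'%(-np.degrees(m),s,y[-1]-m))
E
python3 hinge.py k2; tail -1 log.txt
```

```text
[-131.67      0.2802] touch yaw -115.09 +- 0.035 rad; past touch 0.289 rad
17.32 yaw -131.67 tz 0.2802
```

Knob 2 is snug, with the touch at yaw −115° and the knob about 0.28 rad past it. Now knob 1.

Request:
servo_tool([
  [0, 0, 0, 0],
  [0, 0, 0, 0],
  [0, 0, 0, 0],
  [0, 0, 2, 0],
  [0, 0, 4.5, 0],
  [0.4, 2, 4.5, 0.12],
  [0.4, 5, 4.5, 0.24],
  [0.4, 8, 4.5, 0.36],
  [0.4, 9.3, 4.5, 0.48],
  [0.4, 9.3, 4.5, 0.6],
  [0.4, 9.3, 4.5, 0.69],
  [0.4, 9.3, 3, 0.69],
  [0.4, 9.3, 1, 0.69],
  [0.4, 9.3, 0, 0.69],
  [0.4, 9.3, 0, 0.69],
], claw=0.5)

```text
time: 18.57
ee_pos: [0.4402, 0.1824, 0.047]
tcp_rot: [179.8, -0.1, -92.2]
wrist_force: [0.8, -0.5, -1.2]
opening: 0.0426
grasp_force: 0.0
```

Request:
servo_tool([
  [0, 0, 0, 0],
  [0, 0, 0, 0],
  [0, 0, 0, 0],
  [0, 0, 0, 0],
  [0, 0, 0, 0],
], claw=1)

```text
time: 18.98
ee_pos: [0.4406, 0.1831, 0.0504]
tcp_rot: [180.0, 0.0, -92.1]
wrist_force: [-7.5, 0.2, 5.4]
opening: 0.0107
grasp_force: 59.4
```

```bash
python3 o.py 1; echo k1 >>log.txt
```

```text
18.98 [0.4406 0.1831 0.0504] yaw [-92.15] tz [-0.1012] F [-7.46  0.24  5.36] q6 -65.3 open 0.0107 59.4
```

Request:
servo_tool([
  [-0.1, 0, 0.1, 0],
  [-0.1, 0, 0.1, -0.03],
  [-0.1, 0, 0.1, -0.06],
  [-0.1, 0, 0.1, -0.08],
  [-0.1, 0, 0.1, -0.1],
])

```text
time: 19.4
ee_pos: [0.4406, 0.1831, 0.0504]
tcp_rot: [-180.0, 0.0, -97.9]
wrist_force: [1.2, 1.0, -1.5]
opening: 0.0102
grasp_force: 60.0
```

```bash
python3 t.py
```

Request:
servo_tool([
  [0, 0, 0, -0.02],
  [0, 0, 0, -0.04],
])

```text
time: 19.57
ee_pos: [0.4405, 0.1831, 0.0504]
tcp_rot: [-180.0, 0.0, -100.3]
wrist_force: [0.8, 1.6, -0.4]
opening: 0.0108
grasp_force: 60.2
```

```bash
python3 t.py
```

Request:
servo_tool([
  [0, 0, 0, -0.02],
  [0, 0, 0, -0.04],
])

```text
time: 19.73
ee_pos: [0.4405, 0.1831, 0.0504]
tcp_rot: [-180.0, 0.0, -102.6]
wrist_force: [1.3, 1.7, 0.5]
opening: 0.0105
grasp_force: 60.4
```

```bash
python3 t.py
```

Request:
servo_tool([
  [0, 0, 0, -0.02],
  [0, 0, 0, -0.04],
])

```text
time: 19.9
ee_pos: [0.4405, 0.1831, 0.0504]
tcp_rot: [-180.0, 0.0, -104.9]
wrist_force: [1.8, 1.7, 1.8]
opening: 0.0102
grasp_force: 60.6
```

```bash
python3 t.py
```

Request:
servo_tool([
  [0, 0, 0, -0.02],
  [0, 0, 0, -0.04],
])

```text
time: 20.07
ee_pos: [0.4405, 0.1831, 0.0504]
tcp_rot: [-180.0, 0.0, -107.2]
wrist_force: [1.7, 2.3, 4.3]
opening: 0.0109
grasp_force: 60.8
```

```bash
python3 t.py;tail -5 log.txt
```

```text
19.40 yaw -97.94 tz 0.2070
19.57 yaw -100.26 tz 0.1953
19.73 yaw -102.57 tz 0.2689
19.90 yaw -104.87 tz 0.2011
20.07 yaw -107.16 tz 0.2034
```

Request:
servo_tool([
  [0, 0, 0.1, -0.02],
  [0, 0, 0.1, -0.04],
])

```text
time: 20.23
ee_pos: [0.4404, 0.1831, 0.0505]
tcp_rot: [-180.0, 0.0, -109.5]
wrist_force: [4.8, 3.3, -4.7]
opening: 0.0104
grasp_force: 59.7
```

```bash
python3 t.py
```

Request:
servo_tool([
  [0, 0, 0, -0.02],
  [0, 0, 0, -0.04],
])

```text
time: 20.4
ee_pos: [0.4404, 0.1831, 0.0504]
tcp_rot: [-180.0, 0.0, -111.7]
wrist_force: [5.6, 3.2, -3.3]
opening: 0.0109
grasp_force: 59.7
```

```bash
python3 t.py
```

Request:
servo_tool([
  [0, 0, 0, -0.02],
  [0, 0, 0, -0.04],
])

```text
time: 20.57
ee_pos: [0.4404, 0.1831, 0.0504]
tcp_rot: [180.0, 0.0, -114.0]
wrist_force: [4.1, 3.6, -4.5]
opening: 0.0105
grasp_force: 59.7
```

```bash
python3 t.py
```

Request:
servo_tool([
  [0, 0, 0, -0.02],
  [0, 0, 0, -0.04],
])

```text
time: 20.73
ee_pos: [0.4404, 0.1831, 0.0504]
tcp_rot: [180.0, 0.0, -116.3]
wrist_force: [5.2, 2.7, -3.0]
opening: 0.0105
grasp_force: 59.7
```

```bash
python3 t.py
```

Request:
servo_tool([
  [0, 0, 0, -0.02],
  [0, 0, 0, -0.04],
])

```text
time: 20.9
ee_pos: [0.4403, 0.1831, 0.0504]
tcp_rot: [180.0, 0.0, -118.6]
wrist_force: [4.2, 3.8, -4.4]
opening: 0.0107
grasp_force: 59.8
```

```bash
python3 t.py;tail -5 log.txt; python3 hinge.py k1
```

```text
20.23 yaw -109.46 tz 0.2263
20.40 yaw -111.75 tz 0.2205
20.57 yaw -114.04 tz 0.1919
20.73 yaw -116.33 tz 0.2108
20.90 yaw -118.62 tz 0.2767
[-118.62      0.2767] touch yaw -111.73 +- 0.049 rad; past touch 0.120 rad
```

Request:
servo_tool([
  [0, 0, 0, -0.02],
  [0, 0, 0, -0.04],
])

```text
time: 21.07
ee_pos: [0.4403, 0.1831, 0.0505]
tcp_rot: [180.0, 0.0, -120.9]
wrist_force: [5.6, 3.9, -3.7]
opening: 0.0106
grasp_force: 59.8
```

```bash
python3 t.py
```

Request:
servo_tool([
  [0, 0, 0, -0.02],
  [0, 0, 0, -0.04],
])

```text
time: 21.23
ee_pos: [0.4403, 0.1831, 0.0504]
tcp_rot: [180.0, 0.0, -123.2]
wrist_force: [3.9, 3.6, -3.4]
opening: 0.0102
grasp_force: 59.8
```

```bash
python3 t.py
```

Request:
servo_tool([
  [0, 0, 0, -0.02],
  [0, 0, 0, -0.04],
])

```text
time: 21.4
ee_pos: [0.4403, 0.1831, 0.0505]
tcp_rot: [180.0, 0.0, -125.5]
wrist_force: [4.7, 2.9, -3.6]
opening: 0.0105
grasp_force: 59.8
```

```bash
python3 t.py;tail -3 log.txt; python3 hinge.py k1
```

```text
21.07 yaw -120.91 tz 0.2443
21.23 yaw -123.20 tz 0.2953
21.40 yaw -125.49 tz 0.2258
[-125.49      0.2258] touch yaw -111.64 +- 0.037 rad; past touch 0.242 rad
```

Knob 1 is snug, about 0.24 rad past its touch. Now knob 3.

Request:
servo_tool([
  [0, 0, 0, 0],
  [0, 0, 0, 0],
  [0, 0, 0, 0],
  [0, 0, 2, 0],
  [0, 0, 4.5, 0],
  [1.8, -2, 4.5, 0.12],
  [4.2, -4.5, 4.5, 0.24],
  [6.6, -7, 4.5, 0.36],
  [8.4, -9, 4.5, 0.48],
  [9, -9.7, 4.5, 0.515],
  [9, -9.7, 4.5, 0.515],
  [9, -9.7, 3, 0.515],
  [9, -9.7, 1, 0.515],
  [9, -9.7, 0, 0.515],
  [9, -9.7, 0, 0.515],
], claw=0.5)

```text
time: 22.65
ee_pos: [0.5282, 0.0862, 0.0486]
tcp_rot: [179.8, -0.1, -95.9]
wrist_force: [-1.1, 0.1, 0.3]
opening: 0.0425
grasp_force: 0.0
```

Request:
servo_tool([
  [0, 0, 0, 0],
  [0, 0, 0, 0],
  [0, 0, 0, 0],
  [0, 0, 0, 0],
  [0, 0, 0, 0],
], claw=1)

```text
time: 23.07
ee_pos: [0.5301, 0.0868, 0.0524]
tcp_rot: [-180.0, 0.1, -95.9]
wrist_force: [-3.7, 3.2, 4.9]
opening: 0.0105
grasp_force: 60.0
```

```bash
python3 o.py 1; echo k3 >>log.txt
```

```text
23.07 [0.5301 0.0868 0.0524] yaw [-95.86] tz [-0.0836] F [-3.73  3.22  4.86] q6 -74.9 open 0.0105 60.0
```

Request:
servo_tool([
  [0, 0, 0.1, 0],
  [0, 0, 0.1, -0.03],
  [0, 0, 0.1, -0.06],
  [0, 0, 0.1, -0.08],
  [0, 0, 0.1, -0.1],
])

```text
time: 23.48
ee_pos: [0.5301, 0.0867, 0.0524]
tcp_rot: [180.0, 0.1, -101.6]
wrist_force: [-2.5, 4.6, 0.0]
opening: 0.0107
grasp_force: 59.6
```

```bash
python3 t.py
```

Request:
servo_tool([
  [0, 0, 0, -0.02],
  [0, 0, 0, -0.04],
])

```text
time: 23.65
ee_pos: [0.5301, 0.0867, 0.0524]
tcp_rot: [180.0, 0.1, -103.9]
wrist_force: [-2.2, 4.7, -1.5]
opening: 0.0103
grasp_force: 59.6
```

```bash
python3 t.py
```

Request:
servo_tool([
  [0, 0, 0, -0.02],
  [0, 0, 0, -0.04],
])

```text
time: 23.82
ee_pos: [0.5301, 0.0867, 0.0524]
tcp_rot: [180.0, 0.1, -106.2]
wrist_force: [-2.5, 5.1, -0.1]
opening: 0.0107
grasp_force: 59.6
```

```bash
python3 t.py
```

Request:
servo_tool([
  [0, 0, 0, -0.02],
  [0, 0, 0, -0.04],
])

```text
time: 23.98
ee_pos: [0.5302, 0.0867, 0.0524]
tcp_rot: [180.0, 0.1, -108.5]
wrist_force: [-1.8, 5.3, -0.5]
opening: 0.0108
grasp_force: 59.6
```

```bash
python3 t.py
```

Request:
servo_tool([
  [0, 0, 0, -0.02],
  [0, 0, 0, -0.04],
])

```text
time: 24.15
ee_pos: [0.5301, 0.0867, 0.0524]
tcp_rot: [180.0, 0.1, -110.8]
wrist_force: [-2.3, 5.9, -0.1]
opening: 0.0102
grasp_force: 59.6
```

```bash
python3 t.py;tail -5 log.txt
```

```text
23.48 yaw -101.63 tz 0.2120
23.65 yaw -103.92 tz 0.2106
23.82 yaw -106.21 tz 0.2247
23.98 yaw -108.50 tz 0.1845
24.15 yaw -110.79 tz 0.1878
```

Request:
servo_tool([
  [0, 0, 0, -0.02],
  [0, 0, 0, -0.04],
])

```text
time: 24.32
ee_pos: [0.5301, 0.0867, 0.0524]
tcp_rot: [180.0, 0.1, -113.1]
wrist_force: [-2.4, 4.7, -1.2]
opening: 0.0108
grasp_force: 59.6
```

```bash
python3 t.py
```

Request:
servo_tool([
  [0, 0, 0, -0.02],
  [0, 0, 0, -0.04],
])

```text
time: 24.48
ee_pos: [0.5302, 0.0867, 0.0524]
tcp_rot: [180.0, 0.1, -115.4]
wrist_force: [-1.9, 4.9, -1.2]
opening: 0.0104
grasp_force: 59.6
```

```bash
python3 t.py
```

Request:
servo_tool([
  [0, 0, 0, -0.02],
  [0, 0, 0, -0.04],
])

```text
time: 24.65
ee_pos: [0.5302, 0.0866, 0.0524]
tcp_rot: [180.0, 0.1, -117.7]
wrist_force: [-1.5, 5.0, -2.0]
opening: 0.0107
grasp_force: 59.6
```

```bash
python3 t.py
```

Request:
servo_tool([
  [0, 0, 0, -0.02],
  [0, 0, 0, -0.04],
])

```text
time: 24.82
ee_pos: [0.5302, 0.0866, 0.0525]
tcp_rot: [180.0, 0.1, -120.0]
wrist_force: [-1.7, 4.9, -1.3]
opening: 0.0102
grasp_force: 59.6
```

```bash
python3 t.py
```

Request:
servo_tool([
  [0, 0, 0, -0.02],
  [0, 0, 0, -0.04],
])

```text
time: 24.98
ee_pos: [0.5302, 0.0866, 0.0524]
tcp_rot: [180.0, 0.1, -122.3]
wrist_force: [-1.4, 5.0, -1.7]
opening: 0.0105
grasp_force: 59.6
```

```bash
python3 t.py;tail -5 log.txt; python3 hinge.py k3
```

```text
24.32 yaw -113.08 tz 0.2418
24.48 yaw -115.37 tz 0.1469
24.65 yaw -117.67 tz 0.1978
24.82 yaw -119.96 tz 0.1993
24.98 yaw -122.25 tz 0.2557
[-122.25      0.2557] touch yaw -117.96 +- 0.037 rad; past touch 0.075 rad
```

Request:
servo_tool([
  [0, 0, 0, -0.02],
  [0, 0, 0, -0.04],
])

```text
time: 25.15
ee_pos: [0.5302, 0.0866, 0.0524]
tcp_rot: [180.0, 0.1, -124.6]
wrist_force: [-1.1, 5.4, -2.1]
opening: 0.0105
grasp_force: 59.6
```

```bash
python3 t.py
```

Request:
servo_tool([
  [0, 0, 0, -0.02],
  [0, 0, 0, -0.04],
])

```text
time: 25.32
ee_pos: [0.5302, 0.0866, 0.0524]
tcp_rot: [180.0, 0.1, -126.8]
wrist_force: [-1.5, 3.9, -0.9]
opening: 0.0102
grasp_force: 59.6
```

```bash
python3 t.py
```

Request:
servo_tool([
  [0, 0, 0, -0.02],
  [0, 0, 0, -0.04],
])

```text
time: 25.48
ee_pos: [0.5302, 0.0866, 0.0524]
tcp_rot: [180.0, 0.1, -129.1]
wrist_force: [-2.1, 4.4, -0.6]
opening: 0.0102
grasp_force: 59.6
```

```bash
python3 t.py
```

Request:
servo_tool([
  [0, 0, 0, -0.02],
  [0, 0, 0, -0.04],
])

```text
time: 25.65
ee_pos: [0.5303, 0.0866, 0.0524]
tcp_rot: [180.0, 0.1, -131.4]
wrist_force: [-2.1, 4.6, -0.3]
opening: 0.0107
grasp_force: 59.6
```

```bash
python3 t.py;tail -4 log.txt; python3 hinge.py k3
```

```text
25.15 yaw -124.55 tz 0.2404
25.32 yaw -126.84 tz 0.1948
25.48 yaw -129.13 tz 0.2228
25.65 yaw -131.43 tz 0.2274
[-131.43      0.2274] touch yaw -126.48 +- 0.054 rad; past touch 0.086 rad
```

Request:
servo_tool([
  [0, 0, 0, -0.02],
  [0, 0, 0, -0.04],
])

```text
time: 25.82
ee_pos: [0.5303, 0.0866, 0.0524]
tcp_rot: [180.0, 0.1, -133.7]
wrist_force: [-0.9, 5.4, -0.9]
opening: 0.0103
grasp_force: 59.6
```

```bash
python3 t.py
```

Request:
servo_tool([
  [0, 0, 0, -0.02],
  [0, 0, 0, -0.04],
])

```text
time: 25.98
ee_pos: [0.5303, 0.0866, 0.0524]
tcp_rot: [180.0, 0.1, -136.0]
wrist_force: [-1.3, 4.8, -0.8]
opening: 0.0107
grasp_force: 59.6
```

```bash
python3 t.py
```

Request:
servo_tool([
  [0, 0, 0, -0.02],
  [0, 0, 0, -0.04],
])

```text
time: 26.15
ee_pos: [0.5303, 0.0866, 0.0525]
tcp_rot: [180.0, 0.1, -138.3]
wrist_force: [-1.1, 4.6, -0.8]
opening: 0.0109
grasp_force: 59.6
```

```bash
python3 t.py
```

Request:
servo_tool([
  [0, 0, 0, -0.02],
  [0, 0, 0, -0.04],
])

```text
time: 26.32
ee_pos: [0.5303, 0.0865, 0.0525]
tcp_rot: [180.0, 0.1, -140.6]
wrist_force: [-2.0, 4.9, 0.1]
opening: 0.0105
grasp_force: 59.6
```

```bash
python3 t.py;tail -4 log.txt; python3 hinge.py k3
```

```text
25.82 yaw -133.72 tz 0.2709
25.98 yaw -136.01 tz 0.2085
26.15 yaw -138.31 tz 0.2741
26.32 yaw -140.60 tz 0.2598
[-140.6       0.2598] touch yaw -126.57 +- 0.039 rad; past touch 0.245 rad
```

All four are lightly snug at 26 s. Round 2 uses the same star order, starting with knob 0.

Request:
servo_tool([
  [0, 0, 0, 0],
  [0, 0, 0, 0],
  [0, 0, 0, 0],
  [0, 0, 2, 0],
  [0, 0, 4.5, 0],
  [0.3, 2.5, 4.5, 0.06],
  [0.3, 5.5, 4.5, 0.06],
  [0.3, 8.2, 4.5, 0.06],
  [0.3, 9.25, 4.5, 0.06],
  [0.3, 9.25, 4.5, 0.06],
  [0.3, 9.25, 3, 0.06],
  [0.3, 9.25, 1, 0.06],
  [0.3, 9.25, -0.3, 0.06],
  [0.3, 9.25, -0.3, 0.06],
], claw=0.5)

```text
time: 27.48
ee_pos: [0.5316, 0.177, 0.0459]
tcp_rot: [179.9, -0.2, -137.2]
wrist_force: [-0.2, 0.3, -0.8]
opening: 0.0424
grasp_force: 0.0
```

Request:
servo_tool([
  [0, 0, 0, 0],
  [0, 0, 0, 0],
  [0, 0, 0, 0],
  [0, 0, 0, 0],
  [0, 0, 0, 0],
], claw=1)

```text
time: 27.9
ee_pos: [0.5332, 0.1788, 0.0504]
tcp_rot: [180.0, 0.1, -137.1]
wrist_force: [-4.0, 2.1, 3.9]
opening: 0.0105
grasp_force: 60.6
```

```bash
python3 o.py 1; echo r0 >>log.txt
```

```text
27.9 [0.5332 0.1788 0.0504] yaw [-137.1] tz [0.2144] F [-3.98  2.06  3.93] q6 -24.4 open 0.0105 60.6
```

Request:
servo_tool([
  [0, 0, 0, -0.02],
  [0, 0, 0, -0.04],
])

```text
time: 28.07
ee_pos: [0.5332, 0.1789, 0.0504]
tcp_rot: [180.0, 0.1, -139.4]
wrist_force: [-4.9, 2.0, 5.2]
opening: 0.0109
grasp_force: 60.7
```

```bash
python3 t.py
```

Request:
servo_tool([
  [0, 0, 0, -0.02],
  [0, 0, 0, -0.04],
])

```text
time: 28.23
ee_pos: [0.5331, 0.1789, 0.0504]
tcp_rot: [180.0, 0.1, -141.7]
wrist_force: [-4.6, 2.3, 5.9]
opening: 0.0106
grasp_force: 60.7
```

```bash
python3 t.py
```

Request:
servo_tool([
  [0, 0, 0, -0.02],
  [0, 0, 0, -0.04],
])

```text
time: 28.4
ee_pos: [0.5331, 0.179, 0.0504]
tcp_rot: [180.0, 0.1, -144.0]
wrist_force: [-5.7, 1.8, 5.7]
opening: 0.0106
grasp_force: 60.7
```

```bash
python3 t.py
```

Request:
servo_tool([
  [0, 0, 0, -0.02],
  [0, 0, 0, -0.04],
])

```text
time: 28.57
ee_pos: [0.5331, 0.179, 0.0504]
tcp_rot: [180.0, 0.1, -146.3]
wrist_force: [-5.9, 2.3, 5.2]
opening: 0.0105
grasp_force: 60.8
```

```bash
python3 t.py
```

Request:
servo_tool([
  [0, 0, 0, -0.02],
  [0, 0, 0, -0.04],
])

```text
time: 28.73
ee_pos: [0.5331, 0.179, 0.0504]
tcp_rot: [180.0, 0.1, -148.6]
wrist_force: [-5.7, 1.7, 5.8]
opening: 0.0107
grasp_force: 60.8
```

```bash
python3 t.py;tail -5 log.txt; python3 hinge.py r0
```

```text
28.07 yaw -139.45 tz 0.2373
28.23 yaw -141.74 tz 0.2589
28.40 yaw -144.03 tz 0.3035
28.57 yaw -146.32 tz 0.3155
28.73 yaw -148.61 tz 0.2709
[-148.61      0.2709] touch yaw -129.40 +- 0.021 rad; past touch 0.335 rad
```

Request:
servo_tool([
  [0, 0, 0, -0.02],
  [0, 0, 0, -0.04],
])

```text
time: 28.9
ee_pos: [0.533, 0.179, 0.0504]
tcp_rot: [179.9, 0.1, -150.9]
wrist_force: [-6.6, 2.3, 5.4]
opening: 0.0105
grasp_force: 60.8
```

```bash
python3 t.py
```

Request:
servo_tool([
  [0, 0, 0, -0.02],
  [0, 0, 0, -0.04],
])

```text
time: 29.07
ee_pos: [0.533, 0.1791, 0.0504]
tcp_rot: [179.9, 0.1, -153.2]
wrist_force: [-5.9, 2.3, 4.9]
opening: 0.0105
grasp_force: 60.8
```

```bash
python3 t.py
```

Request:
servo_tool([
  [0, 0, 0, -0.02],
  [0, 0, 0, -0.04],
])

```text
time: 29.23
ee_pos: [0.533, 0.1791, 0.0505]
tcp_rot: [179.9, 0.1, -155.5]
wrist_force: [-5.2, 2.3, 5.5]
opening: 0.0107
grasp_force: 60.8
```

```bash
python3 t.py
```

Request:
servo_tool([
  [0, 0, 0, -0.02],
  [0, 0, 0, -0.04],
])

```text
time: 29.4
ee_pos: [0.533, 0.1791, 0.0504]
tcp_rot: [179.9, 0.1, -157.8]
wrist_force: [-6.0, 3.0, 5.8]
opening: 0.0105
grasp_force: 60.8
```

```bash
python3 t.py
```

Request:
servo_tool([
  [0, 0, 0, -0.02],
  [0, 0, 0, -0.04],
])

```text
time: 29.57
ee_pos: [0.533, 0.1792, 0.0505]
tcp_rot: [179.9, 0.1, -160.1]
wrist_force: [-5.6, 3.0, 5.3]
opening: 0.0105
grasp_force: 60.8
```

```bash
python3 t.py;tail -5 log.txt; python3 hinge.py r0
```

```text
28.90 yaw -150.90 tz 0.3033
29.07 yaw -153.19 tz 0.2718
29.23 yaw -155.48 tz 0.3294
29.40 yaw -157.77 tz 0.3329
29.57 yaw -160.06 tz 0.3745
[-160.06      0.3745] touch yaw -128.81 +- 0.013 rad; past touch 0.545 rad
```

Request:
servo_tool([
  [0, 0, 0, -0.02],
  [0, 0, 0, -0.04],
  [0, 0, 0, -0.06],
  [0, 0, 0, -0.08],
])

```text
time: 29.9
ee_pos: [0.5329, 0.1792, 0.0505]
tcp_rot: [179.9, 0.0, -164.6]
wrist_force: [-6.5, 3.2, 5.9]
opening: 0.0107
grasp_force: 60.9
```

```bash
python3 t.py
```

Request:
servo_tool([
  [0, 0, 0, -0.02],
  [0, 0, 0, -0.04],
  [0, 0, 0, -0.06],
  [0, 0, 0, -0.07],
])

```text
time: 30.23
ee_pos: [0.5329, 0.1793, 0.0504]
tcp_rot: [179.9, 0.0, -168.6]
wrist_force: [-7.0, 3.0, 5.3]
opening: 0.0105
grasp_force: 60.9
```

```bash
python3 t.py;tail -2 log.txt; python3 hinge.py r0;echo r2 >>log.txt
```

```text
29.90 yaw -164.64 tz 0.4252
30.23 yaw -168.65 tz 0.3961
[-168.65      0.3961] touch yaw -128.42 +- 0.008 rad; past touch 0.702 rad
```

Request:
servo_tool([
  [0, 0, 0, 0],
  [0, 0, 0, 0],
  [0, 0, 0, 0],
  [0, 0, 2, 0],
  [0, 0, 4.5, 0],
  [-1.6, -1.5, 4.5, 0.12],
  [-4, -3.7, 4.5, 0.24],
  [-6.4, -5.9, 4.5, 0.36],
  [-8.6, -8, 4.5, 0.48],
  [-9.6, -8.9, 4.5, 0.6],
  [-9.6, -8.9, 4.5, 0.65],
  [-9.6, -8.9, 3, 0.65],
  [-9.6, -8.9, 1, 0.65],
  [-9.6, -8.9, 0, 0.65],
  [-9.6, -8.9, 0, 0.65],
], claw=0.5)

```text
time: 31.48
ee_pos: [0.4359, 0.089, 0.047]
tcp_rot: [179.9, -0.2, -131.4]
wrist_force: [-0.8, 0.2, 0.4]
opening: 0.0427
grasp_force: 0.0
```

Request:
servo_tool([
  [0, 0, 0, 0],
  [0, 0, 0, 0],
  [0, 0, 0, 0],
  [0, 0, 0, 0],
  [0, 0, 0, 0],
], claw=1)

```text
time: 31.9
ee_pos: [0.437, 0.0903, 0.0503]
tcp_rot: [179.9, 0.1, -131.3]
wrist_force: [-6.3, 3.7, 5.5]
opening: 0.0102
grasp_force: 60.0
```

```bash
python3 o.py 1
```

```text
31.9 [0.437  0.0903 0.0503] yaw [-131.35] tz [0.0796] F [-6.29  3.74  5.47] q6 -37.0 open 0.0102 60.0
```

Knob 0 is firm at about 19 N. Now knob 2.

Request:
servo_tool([
  [0, 0, 0, -0.02],
  [0, 0, 0, -0.04],
])

```text
time: 32.07
ee_pos: [0.437, 0.0903, 0.0503]
tcp_rot: [179.9, 0.1, -133.7]
wrist_force: [-6.3, 3.2, 5.8]
opening: 0.0106
grasp_force: 60.0
```

```bash
python3 t.py
```

Request:
servo_tool([
  [0, 0, 0, -0.02],
  [0, 0, 0, -0.04],
])

```text
time: 32.23
ee_pos: [0.437, 0.0903, 0.0503]
tcp_rot: [179.9, 0.1, -136.0]
wrist_force: [-5.7, 3.7, 6.6]
opening: 0.0106
grasp_force: 60.0
```

```bash
python3 t.py
```

Request:
servo_tool([
  [0, 0, 0, -0.02],
  [0, 0, 0, -0.04],
])

```text
time: 32.4
ee_pos: [0.437, 0.0902, 0.0503]
tcp_rot: [179.9, 0.1, -138.3]
wrist_force: [-5.6, 4.0, 5.2]
opening: 0.0107
grasp_force: 60.0
```

```bash
python3 t.py
```

Request:
servo_tool([
  [0, 0, 0, -0.02],
  [0, 0, 0, -0.04],
])

```text
time: 32.57
ee_pos: [0.437, 0.0902, 0.0503]
tcp_rot: [179.9, 0.1, -140.6]
wrist_force: [-5.1, 3.1, 4.5]
opening: 0.0107
grasp_force: 60.0
```

```bash
python3 t.py
```

Request:
servo_tool([
  [0, 0, 0, -0.02],
  [0, 0, 0, -0.04],
])

```text
time: 32.73
ee_pos: [0.437, 0.0902, 0.0503]
tcp_rot: [179.9, 0.1, -142.9]
wrist_force: [-6.2, 3.5, 5.3]
opening: 0.0106
grasp_force: 60.1
```

```bash
python3 t.py
```

Request:
servo_tool([
  [0, 0, 0, -0.02],
  [0, 0, 0, -0.04],
])

```text
time: 32.9
ee_pos: [0.437, 0.0902, 0.0503]
tcp_rot: [179.9, 0.1, -145.1]
wrist_force: [-5.2, 3.6, 5.2]
opening: 0.0106
grasp_force: 60.1
```

```bash
python3 t.py
```

Request:
servo_tool([
  [0, 0, 0, -0.02],
  [0, 0, 0, -0.04],
])

```text
time: 33.07
ee_pos: [0.437, 0.0902, 0.0503]
tcp_rot: [179.9, 0.1, -147.4]
wrist_force: [-5.0, 2.6, 5.6]
opening: 0.0104
grasp_force: 60.1
```

```bash
python3 t.py;tail -7 log.txt; python3 hinge.py r2
```

```text
32.07 yaw -133.68 tz 0.2434
32.23 yaw -135.98 tz 0.2966
32.40 yaw -138.27 tz 0.3144
32.57 yaw -140.56 tz 0.3152
32.73 yaw -142.85 tz 0.3373
32.90 yaw -145.14 tz 0.3900
33.07 yaw -147.43 tz 0.3713
[-147.43      0.3713] touch yaw -122.51 +- 0.006 rad; past touch 0.435 rad
```

```bash
sed -i 's/y\[0\]-.2/y[0]-.7/' hinge.py; for k in r0 r2; do python3 hinge.py $k; done; python3 - <<'E'
import numpy as np
for n in('r0','r2'):
    L=[l.split() for l in open('log.txt').read().split(n)[1].split('r')[0].strip().splitlines()]
    D=np.array([[float(l[2]),float(l[4])] for l in L]);x=-np.radians(D[:,0]);p=np.polyfit(x,D[:,1],1);print(n,'slope',p[0],'F end',(np.polyval(p,x[-1])-.211)/.008,'F start',(np.polyval(p,x[0])-.211)/.008)
E
```

```text
[-147.43      0.3713] touch yaw -119.13 +- 0.021 rad; past touch 0.494 rad
[-147.43      0.3713] touch yaw -110.58 +- 0.035 rad; past touch 0.643 rad
r0 slope 0.31922816842701485 F end 24.608256034366487 F start 4.271979529173668
r2 slope 0.530063399567531 F end 22.074821613598704 F start 6.174061108216704
```

```bash
echo chk >>log.txt
```

Request:
servo_tool([
  [0, 0, 0, 0.01],
  [0, 0, 0, 0.02],
])

```text
time: 33.23
ee_pos: [0.437, 0.0902, 0.0503]
tcp_rot: [179.9, 0.1, -146.2]
wrist_force: [-6.6, 3.3, 6.4]
opening: 0.0106
grasp_force: 60.0
```

```bash
python3 t.py
```

Request:
servo_tool([
  [0, 0, 0, 0.01],
])

```text
time: 33.32
ee_pos: [0.437, 0.0902, 0.0503]
tcp_rot: [179.9, 0.1, -145.7]
wrist_force: [-6.0, 3.9, 5.9]
opening: 0.0106
grasp_force: 60.0
```

```bash
python3 t.py
```

Request:
servo_tool([
  [0, 0, 0, 0.01],
])

```text
time: 33.4
ee_pos: [0.437, 0.0902, 0.0503]
tcp_rot: [179.9, 0.1, -145.1]
wrist_force: [-6.2, 4.1, 5.2]
opening: 0.0106
grasp_force: 60.0
```

```bash
python3 t.py
```

Request:
servo_tool([
  [0, 0, 0, 0.01],
])

```text
time: 33.48
ee_pos: [0.437, 0.0902, 0.0503]
tcp_rot: [179.9, 0.1, -144.5]
wrist_force: [-5.5, 3.4, 5.1]
opening: 0.0104
grasp_force: 60.0
```

```bash
python3 t.py
```

Request:
servo_tool([
  [0, 0, 0, -0.01],
  [0, 0, 0, -0.02],
])

```text
time: 33.65
ee_pos: [0.437, 0.0902, 0.0503]
tcp_rot: [179.9, 0.1, -145.7]
wrist_force: [-5.8, 3.8, 4.6]
opening: 0.0108
grasp_force: 60.1
```

```bash
python3 t.py
```

Request:
servo_tool([
  [0, 0, 0, -0.01],
])

```text
time: 33.73
ee_pos: [0.437, 0.0902, 0.0503]
tcp_rot: [179.9, 0.1, -146.3]
wrist_force: [-5.6, 2.3, 5.4]
opening: 0.0107
grasp_force: 60.1
```

```bash
python3 t.py
```

Request:
servo_tool([
  [0, 0, 0, -0.01],
])

```text
time: 33.82
ee_pos: [0.437, 0.0902, 0.0503]
tcp_rot: [179.9, 0.1, -146.8]
wrist_force: [-5.7, 3.7, 5.0]
opening: 0.0107
grasp_force: 60.1
```

```bash
python3 t.py
```

Request:
servo_tool([
  [0, 0, 0, -0.01],
])

```text
time: 33.9
ee_pos: [0.437, 0.0902, 0.0503]
tcp_rot: [179.9, 0.1, -147.4]
wrist_force: [-5.7, 3.2, 4.9]
opening: 0.011
grasp_force: 60.0
```

```bash
python3 t.py; tail -8 log.txt
```

```text
33.23 yaw -146.25 tz -0.0999
33.32 yaw -145.67 tz -0.0824
33.40 yaw -145.09 tz -0.1858
33.48 yaw -144.52 tz -0.1154
33.65 yaw -145.68 tz 0.3530
33.73 yaw -146.26 tz 0.3387
33.82 yaw -146.83 tz 0.3413
33.90 yaw -147.41 tz 0.2973
```

The forward and backward readings together give knob 2 about 15 N, so I'll add 0.13 rad and go to knob 1.

Request:
servo_tool([
  [0, 0, 0, -0.02],
  [0, 0, 0, -0.04],
  [0, 0, 0, -0.06],
])

```text
time: 34.15
ee_pos: [0.437, 0.0902, 0.0503]
tcp_rot: [179.9, 0.0, -150.9]
wrist_force: [-6.1, 3.7, 5.7]
opening: 0.0105
grasp_force: 60.0
```

```bash
python3 t.py
```

Request:
servo_tool([
  [0, 0, 0, -0.02],
  [0, 0, 0, -0.04],
  [0, 0, 0, -0.06],
  [0, 0, 0, -0.07],
])

```text
time: 34.48
ee_pos: [0.437, 0.0902, 0.0503]
tcp_rot: [179.9, 0.0, -154.9]
wrist_force: [-5.2, 2.9, 4.7]
opening: 0.0105
grasp_force: 60.1
```

```bash
python3 t.py;tail -2 log.txt; echo r1 >>log.txt
```

```text
34.15 yaw -150.87 tz 0.4054
34.48 yaw -154.89 tz 0.3640
```

Request:
servo_tool([
  [0, 0, 0, 0],
  [0, 0, 0, 0],
  [0, 0, 0, 0],
  [0, 0, 2, 0],
  [0, 0, 4.5, 0],
  [0.35, 2, 4.5, 0.12],
  [0.35, 5, 4.5, 0.24],
  [0.35, 8, 4.5, 0.36],
  [0.35, 9.3, 4.5, 0.48],
  [0.35, 9.3, 4.5, 0.51],
  [0.35, 9.3, 4.5, 0.51],
  [0.35, 9.3, 3, 0.51],
  [0.35, 9.3, 1, 0.51],
  [0.35, 9.3, 0, 0.51],
  [0.35, 9.3, 0, 0.51],
], claw=0.5)

```text
time: 35.73
ee_pos: [0.4395, 0.1815, 0.0468]
tcp_rot: [179.9, -0.2, -125.8]
wrist_force: [-0.4, 0.5, -0.2]
opening: 0.0426
grasp_force: 0.0
```

```bash
python3 o.py 4
```

```text
35.88 [0.441  0.1823 0.0499] yaw [-125.77 -125.75 -125.74 -125.73] tz [-0.0458 -0.0226  0.0375  0.0504] F [-0.58  0.45  0.09] q6 -31.8 open 0.0427 0.0
```

Request:
servo_tool([
  [0, 0, 0, 0],
  [0, 0, 0, 0],
  [0, 0, 0, 0],
  [0, 0, 0, 0],
  [0, 0, 0, 0],
], claw=1)

```text
time: 36.3
ee_pos: [0.4404, 0.1831, 0.0501]
tcp_rot: [179.9, 0.1, -125.6]
wrist_force: [-4.7, 2.3, 6.9]
opening: 0.0107
grasp_force: 60.1
```

```bash
python3 o.py 1
```

```text
36.3 [0.4404 0.1831 0.0501] yaw [-125.65] tz [-0.0304] F [-4.74  2.29  6.91] q6 -31.8 open 0.0107 60.1
```

Request:
servo_tool([
  [0, 0, 0, -0.02],
  [0, 0, 0, -0.04],
])

```text
time: 36.47
ee_pos: [0.4404, 0.1831, 0.0501]
tcp_rot: [179.9, 0.1, -128.0]
wrist_force: [-4.8, 1.8, 5.8]
opening: 0.0105
grasp_force: 60.1
```

```bash
python3 t.py
```

Request:
servo_tool([
  [0, 0, 0, -0.02],
  [0, 0, 0, -0.04],
])

```text
time: 36.63
ee_pos: [0.4404, 0.1831, 0.0501]
tcp_rot: [179.9, 0.1, -130.3]
wrist_force: [-4.8, 2.6, 6.4]
opening: 0.0106
grasp_force: 60.1
```

```bash
python3 t.py
```

Request:
servo_tool([
  [0, 0, 0, -0.02],
  [0, 0, 0, -0.04],
])

```text
time: 36.8
ee_pos: [0.4404, 0.1831, 0.0501]
tcp_rot: [179.9, 0.1, -132.6]
wrist_force: [-5.2, 2.1, 6.4]
opening: 0.0107
grasp_force: 60.1
```

```bash
python3 t.py
```

Request:
servo_tool([
  [0, 0, 0, -0.02],
  [0, 0, 0, -0.04],
])

```text
time: 36.97
ee_pos: [0.4404, 0.1831, 0.0501]
tcp_rot: [179.9, 0.1, -134.8]
wrist_force: [-4.8, 2.9, 5.6]
opening: 0.0107
grasp_force: 60.1
```

```bash
python3 t.py
```

Request:
servo_tool([
  [0, 0, 0, -0.02],
  [0, 0, 0, -0.04],
])

```text
time: 37.13
ee_pos: [0.4404, 0.1831, 0.0501]
tcp_rot: [179.9, 0.1, -137.1]
wrist_force: [-4.2, 3.4, 7.0]
opening: 0.0108
grasp_force: 60.2
```

```bash
python3 t.py
```

Request:
servo_tool([
  [0, 0, 0, -0.02],
  [0, 0, 0, -0.04],
])

```text
time: 37.3
ee_pos: [0.4404, 0.1831, 0.0501]
tcp_rot: [179.9, 0.1, -139.4]
wrist_force: [-5.3, 3.3, 6.9]
opening: 0.0105
grasp_force: 60.2
```

```bash
python3 t.py
```

Request:
servo_tool([
  [0, 0, 0, -0.02],
  [0, 0, 0, -0.04],
])

```text
time: 37.47
ee_pos: [0.4403, 0.1832, 0.0501]
tcp_rot: [179.9, 0.1, -141.7]
wrist_force: [-5.9, 2.9, 7.4]
opening: 0.0104
grasp_force: 60.2
```

```bash
python3 t.py;tail -7 log.txt; python3 hinge.py r1
```

```text
36.47 yaw -127.97 tz 0.2538
36.63 yaw -130.26 tz 0.2292
36.80 yaw -132.55 tz 0.2454
36.97 yaw -134.85 tz 0.2730
37.13 yaw -137.14 tz 0.2722
37.30 yaw -139.43 tz 0.2519
37.47 yaw -141.72 tz 0.3646
[-141.72      0.3646] touch yaw -119.19 +- 0.035 rad; past touch 0.393 rad
```

Request:
servo_tool([
  [0, 0, 0, -0.02],
  [0, 0, 0, -0.04],
])

```text
time: 37.63
ee_pos: [0.4403, 0.1832, 0.0501]
tcp_rot: [179.9, 0.1, -144.0]
wrist_force: [-5.9, 2.5, 7.2]
opening: 0.0105
grasp_force: 60.2
```

```bash
python3 t.py
```

Request:
servo_tool([
  [0, 0, 0, -0.02],
  [0, 0, 0, -0.04],
])

```text
time: 37.8
ee_pos: [0.4403, 0.1832, 0.0501]
tcp_rot: [179.9, 0.1, -146.3]
wrist_force: [-4.6, 2.5, 7.3]
opening: 0.0108
grasp_force: 60.2
```

```bash
python3 t.py
```

Request:
servo_tool([
  [0, 0, 0, -0.02],
  [0, 0, 0, -0.04],
])

```text
time: 37.97
ee_pos: [0.4403, 0.1832, 0.0501]
tcp_rot: [179.9, 0.0, -148.6]
wrist_force: [-5.6, 2.2, 6.2]
opening: 0.0103
grasp_force: 60.2
```

```bash
python3 t.py
```

Request:
servo_tool([
  [0, 0, 0, -0.02],
  [0, 0, 0, -0.04],
])

```text
time: 38.13
ee_pos: [0.4403, 0.1832, 0.0502]
tcp_rot: [179.9, 0.0, -150.9]
wrist_force: [-5.5, 2.0, 6.5]
opening: 0.011
grasp_force: 60.2
```

```bash
python3 t.py
```

Request:
servo_tool([
  [0, 0, 0, -0.02],
  [0, 0, 0, -0.04],
])

```text
time: 38.3
ee_pos: [0.4403, 0.1832, 0.0501]
tcp_rot: [179.9, 0.0, -153.2]
wrist_force: [-6.7, 2.7, 6.2]
opening: 0.0105
grasp_force: 60.3
```

```bash
python3 t.py
```

Request:
servo_tool([
  [0, 0, 0, -0.02],
  [0, 0, 0, -0.04],
])

```text
time: 38.47
ee_pos: [0.4403, 0.1832, 0.0502]
tcp_rot: [179.9, 0.0, -155.5]
wrist_force: [-6.2, 2.9, 6.9]
opening: 0.0104
grasp_force: 60.3
```

```bash
python3 t.py;tail -6 log.txt; python3 hinge.py r1
```

```text
37.63 yaw -144.01 tz 0.2733
37.80 yaw -146.30 tz 0.3136
37.97 yaw -148.59 tz 0.3236
38.13 yaw -150.88 tz 0.3370
38.30 yaw -153.17 tz 0.3274
38.47 yaw -155.46 tz 0.3547
[-155.46      0.3547] touch yaw -119.75 +- 0.026 rad; past touch 0.623 rad
```

Request:
servo_tool([
  [0, 0, 0, -0.02],
  [0, 0, 0, -0.04],
  [0, 0, 0, -0.06],
])

```text
time: 38.72
ee_pos: [0.4403, 0.1832, 0.0502]
tcp_rot: [179.9, 0.0, -158.9]
wrist_force: [-6.8, 3.5, 7.3]
opening: 0.0107
grasp_force: 60.3
```

```bash
python3 t.py;tail -1 log.txt; python3 hinge.py r1; echo r3 >>log.txt
```

```text
38.72 yaw -158.90 tz 0.3489
[-158.9       0.3489] touch yaw -119.93 +- 0.025 rad; past touch 0.680 rad
```

Request:
servo_tool([
  [0, 0, 0, 0],
  [0, 0, 0, 0],
  [0, 0, 0, 0],
  [0, 0, 2, 0],
  [0, 0, 4.5, 0],
  [1.8, -2, 4.5, 0.12],
  [4.2, -4.5, 4.5, 0.24],
  [6.6, -7, 4.5, 0.32],
  [8.4, -9, 4.5, 0.32],
  [9, -9.65, 4.5, 0.32],
  [9, -9.65, 4.5, 0.32],
  [9, -9.65, 3, 0.32],
  [9, -9.65, 1, 0.32],
  [9, -9.65, 0, 0.32],
  [9, -9.65, 0, 0.32],
], claw=0.5)

```text
time: 39.97
ee_pos: [0.5286, 0.0864, 0.0466]
tcp_rot: [179.9, -0.2, -140.5]
wrist_force: [-0.9, -0.4, -0.4]
opening: 0.0424
grasp_force: 0.0
```

Request:
servo_tool([
  [0, 0, 0, 0],
  [0, 0, 0, 0],
  [0, 0, 0, 0],
  [0, 0, 0, 0],
  [0, 0, 0, 0],
], claw=1)

```text
time: 40.38
ee_pos: [0.5307, 0.0868, 0.0505]
tcp_rot: [180.0, 0.1, -140.5]
wrist_force: [-5.1, 4.5, 5.2]
opening: 0.0104
grasp_force: 60.6
```

```bash
python3 o.py 1
```

```text
40.38 [0.5307 0.0868 0.0505] yaw [-140.53] tz [0.0783] F [-5.06  4.5   5.24] q6 -30.2 open 0.0104 60.6
```

Request:
servo_tool([
  [0, 0, 0, -0.02],
  [0, 0, 0, -0.04],
])

```text
time: 40.55
ee_pos: [0.5307, 0.0868, 0.0504]
tcp_rot: [180.0, 0.1, -142.9]
wrist_force: [-4.2, 3.9, 4.3]
opening: 0.0109
grasp_force: 60.6
```

```bash
python3 t.py
```

Request:
servo_tool([
  [0, 0, 0, -0.02],
  [0, 0, 0, -0.04],
])

```text
time: 40.72
ee_pos: [0.5308, 0.0868, 0.0505]
tcp_rot: [180.0, 0.1, -145.2]
wrist_force: [-3.4, 2.8, 5.2]
opening: 0.0104
grasp_force: 60.6
```

```bash
python3 t.py
```

Request:
servo_tool([
  [0, 0, 0, -0.02],
  [0, 0, 0, -0.04],
])

```text
time: 40.88
ee_pos: [0.5308, 0.0867, 0.0505]
tcp_rot: [180.0, 0.1, -147.4]
wrist_force: [-4.2, 4.1, 5.4]
opening: 0.0105
grasp_force: 60.6
```

```bash
python3 t.py
```

Request:
servo_tool([
  [0, 0, 0, -0.02],
  [0, 0, 0, -0.04],
])

```text
time: 41.05
ee_pos: [0.5308, 0.0867, 0.0504]
tcp_rot: [180.0, 0.1, -149.7]
wrist_force: [-4.4, 3.2, 5.4]
opening: 0.0108
grasp_force: 60.6
```

```bash
python3 t.py
```

Request:
servo_tool([
  [0, 0, 0, -0.02],
  [0, 0, 0, -0.04],
])

```text
time: 41.22
ee_pos: [0.5308, 0.0866, 0.0504]
tcp_rot: [180.0, 0.1, -152.0]
wrist_force: [-3.5, 2.5, 4.5]
opening: 0.0105
grasp_force: 60.6
```

```bash
python3 t.py
```

Request:
servo_tool([
  [0, 0, 0, -0.02],
  [0, 0, 0, -0.04],
])

```text
time: 41.38
ee_pos: [0.5308, 0.0866, 0.0505]
tcp_rot: [180.0, 0.1, -154.3]
wrist_force: [-2.9, 2.5, 4.9]
opening: 0.0108
grasp_force: 60.7
```

```bash
python3 t.py;tail -6 log.txt; python3 hinge.py r3
```

```text
40.55 yaw -142.86 tz 0.2817
40.72 yaw -145.16 tz 0.2559
40.88 yaw -147.45 tz 0.2749
41.05 yaw -149.74 tz 0.2730
41.22 yaw -152.04 tz 0.3002
41.38 yaw -154.33 tz 0.3157
[-154.33      0.3157] touch yaw -129.35 +- 0.038 rad; past touch 0.436 rad
```

Request:
servo_tool([
  [0, 0, 0, -0.02],
  [0, 0, 0, -0.04],
])

```text
time: 41.55
ee_pos: [0.5308, 0.0866, 0.0505]
tcp_rot: [180.0, 0.1, -156.6]
wrist_force: [-4.0, 3.0, 4.6]
opening: 0.0109
grasp_force: 60.7
```

```bash
python3 t.py
```

Request:
servo_tool([
  [0, 0, 0, -0.02],
  [0, 0, 0, -0.04],
])

```text
time: 41.72
ee_pos: [0.5308, 0.0866, 0.0505]
tcp_rot: [180.0, 0.1, -158.9]
wrist_force: [-4.5, 2.6, 5.0]
opening: 0.0108
grasp_force: 60.7
```

```bash
python3 t.py
```

Request:
servo_tool([
  [0, 0, 0, -0.02],
  [0, 0, 0, -0.04],
])

```text
time: 41.88
ee_pos: [0.5309, 0.0865, 0.0505]
tcp_rot: [180.0, 0.1, -161.2]
wrist_force: [-3.5, 2.2, 5.4]
opening: 0.0104
grasp_force: 60.7
```

```bash
python3 t.py
```

Request:
servo_tool([
  [0, 0, 0, -0.02],
  [0, 0, 0, -0.04],
])

```text
time: 42.05
ee_pos: [0.5308, 0.0865, 0.0505]
tcp_rot: [180.0, 0.1, -163.5]
wrist_force: [-4.1, 1.2, 4.4]
opening: 0.0101
grasp_force: 60.7
```

```bash
python3 t.py
```

Request:
servo_tool([
  [0, 0, 0, -0.02],
  [0, 0, 0, -0.04],
])

```text
time: 42.22
ee_pos: [0.5309, 0.0865, 0.0505]
tcp_rot: [180.0, 0.1, -165.8]
wrist_force: [-4.0, 1.0, 5.2]
opening: 0.0106
grasp_force: 60.7
```

```bash
python3 t.py;tail -5 log.txt; python3 hinge.py r3
```

```text
41.55 yaw -156.62 tz 0.3456
41.72 yaw -158.91 tz 0.3176
41.88 yaw -161.20 tz 0.2751
42.05 yaw -163.50 tz 0.3764
42.22 yaw -165.79 tz 0.3625
[-165.79      0.3625] touch yaw -128.82 +- 0.028 rad; past touch 0.645 rad
```

All four come out firm, at roughly 16–19 N by estimate. I'll release and lift clear.

Request:
servo_tool([
  [0, 0, 0, -0.02],
  [0, 0, 0, -0.02],
  [0, 0, 0, -0.02],
])

```text
time: 42.47
ee_pos: [0.5309, 0.0865, 0.0505]
tcp_rot: [180.0, 0.1, -166.9]
wrist_force: [-3.3, 2.6, 5.2]
opening: 0.0108
grasp_force: 60.6
```

Request:
servo_tool([
  [0, 0, 0, 0],
  [0, 0, 0, 0],
  [0, 0, 0, 0],
  [0, 0, 0, 0],
  [0, 0, 2, 0],
  [0, 0, 5, 0],
  [0, 0, 8, 0],
  [0, 0, 11, 0],
  [0, 0, 14, 0],
  [-3, 0, 17, 0],
  [-5, 2, 19, 0],
  [-5, 4, 20, 0],
  [-5, 5, 20, 0],
  [-5, 5, 20, 0],
  [-5, 5, 20, 0],
], claw=0.5)

```text
time: 43.72
ee_pos: [0.4808, 0.136, 0.2476]
tcp_rot: [-180.0, -0.1, -166.9]
wrist_force: [-0.1, 0.4, -1.2]
opening: 0.0428
grasp_force: 0.0
```

```bash
python3 - <<'E'
from fit import *
o=get_obs();im=camera('wrist')[:,:,::-1].copy();print(o['time'],o['ee_pos'],o['tcp_rot'])
cv2.imwrite('pics/end.png',im)
k=fit(im,o['ee_pos'],o['tcp_rot'],[(.533,.179),(.4403,.183),(.4369,.0902),(.5305,.0866)],(.2,.5,.8));print(k.round(3))
E
```

```text
43.7167 [0.48077828 0.13601142 0.24760991] [-1.79976498e+02 -9.60210060e-02 -1.66854519e+02]
[[ 0.536  0.18  15.284  0.299]
 [ 0.441  0.185 29.666  0.313]
 [ 0.437  0.09  22.965  0.243]
 [ 0.531  0.086 10.797  0.204]]
```

View pics/end.png

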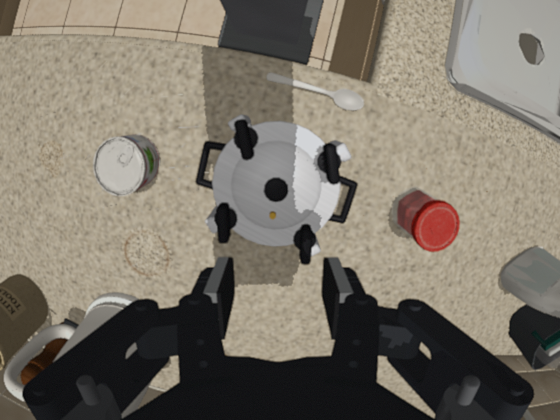

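The final view shows all four knobs turned, the lid in place, and the jar (432,222), tin (122,165) and spoon (315,90) where they were, with the gripper clear. Handing in.

```bash
python3 -c "
from workcell import *
print(job_done())"
```

```text
the job is handed in; nothing more can be done
None
```

I tightened all four knobs in star order (0, 2, 1, 3), first lightly snug and then firm at an estimated 16–19 N each, then let go and handed the job in at about 44 s; knobs 0 and 2 were not felt again after the last two were tightened.

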